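# Set out the stirring station

### The job

Set out the stirring station with the loose things nearest the robot: stand the small beaker in the middle of the stirrer's round plate, stand the brown dropper bottle half-way between the stirrer and the controller, stand the white-capped vial straight behind the stirrer, and lay the timer flat straight in front of the controller and squared up with it. Front is each unit's side that faces the robot and directions go by the unit's own sides; leave roughly 2 to 4 cm of clear bench between the vial or the timer and its unit, keep the glassware upright throughout, and leave the tape roll, the marker and the syringe where they are.

Things in the scene. Friction and masses are not known exactly. Their poses are not given: they have to be found in the camera images.
- beaker_mid (a point): (Not the glassware along the back wall.) Small clear glass 50 ml beaker, standing upright, open top, 62 mm tall, body about 49 mm across below the rim, rim 56 mm across plus a small spout on its own +y side (62 mm overall along y). This point is on its axis, half-way up, 31 mm above its foot; z is up. Its outside can be gripped across its own x axis, 20 to 50 mm above its foot.
- dropper_mid (a point): (Not the one along the back wall.) Brown dropper bottle with a black rubber teat, standing upright, 106 mm tall; the round body is 38 mm in diameter up to 55 mm, its shoulder and the teat (22 mm in diameter) above. This point is on its axis, 53 mm above its foot; z is up.
- vial_mid (a point): (Not those along the back wall.) Small clear glass vial with a white screw cap, standing upright, 62 mm tall, round, 27 mm in diameter (cap 22 mm). This point is on its axis, half-way up, 31 mm above its foot; z is up.
- timer_mid (a point): Flat white countdown timer with a small grey display and round buttons, lying flat, face up, 58 mm (its x) by 66 mm (its y); its sides stand 16 mm high, 19 mm with the buttons. This point is at its centre, 8 mm above its underside; z is up.
- stirrer: Magnetic stirrer: square cream unit 105 mm wide, round pale plate with a white ring on top; fixed on the mat. Origin: centre of its underside, 3 mm above the bench; the plate's middle is straight above. Things on the plate rest 29 mm above the origin. z up; its own x points straight out of its back (away from the robot), y to its left as the robot sees it. Back face 53 mm from the origin.
- controller: Stirrer controller: square cream unit like the stirrer but with a dark glass panel on top, 30 mm high; fixed on the mat. Origin: centre of its underside. z up; its own x points straight out of its back (away from the robot), y to its left as the robot sees it. Front face 48 mm from the origin, with a small black plug block out to 56 mm; side faces 52 mm.
- mat_mid (a point): Thin grey mat, 140 x 400 x 3 mm, fixed, on which the stirrer and the controller stand side by side, 260 mm between centres (either may be on the left). This point is on the mat's top face at its middle, exactly half-way between the two units; x points away from the robot, y along the mat, z up.
- tape: Bystander: small roll of blue tape lying flat at the back, 46 mm across, 25 mm high. Origin: centre of its underside.
- marker: Bystander: white felt marker with a black cap, lying at the left, 136 mm long (its y), 14 mm high. Origin: under its middle.
- syringe: Bystander: clear plastic syringe lying at the right, 92 mm long (its y), 28 mm wide, 19 mm high. Origin: under its middle.

How it is judged:
By the outcome, as a careful person would: the job done as asked, in the order asked, and still so for the second after the job is handed in, with the robot touching nothing.
It also fails if it takes over 115 s, if anything falls off the work surface, if the arm or the gripper's body presses on something with over 40 N, if the wrist force passes 120 N, or if a joint passes its speed limit or range.

### The arm

A 7-joint arm with a two-finger parallel gripper is mounted at the origin on a cart in front of the work surface, level with it; the furniture and walls round the work are solid. World frame = base frame: x ahead of the robot, y to its left, z up, the work surface at z = 0. Lengths are in m, angles in rad, forces in N, time in s.
With the tool pointing down it reaches from about 0.4 to 0.85 m from the base axis. Payload 10.4 kg.
Tool frame: the origin (TCP) lies midway between the tips of the shut fingers; the grasp point (between the pads) lies 19 mm behind it; z points along the fingers, y is the direction in which the jaws open and shut (so a half turn about z gives the same grasp; the last joint's range is limited). The gripper opens to 85 mm and grips with 20 to 120 N. Pads are 22 mm wide; open, the fingers measure 114 mm over their backs; the gripper's body (76 mm by 85 mm) begins 54 mm behind the grasp point. The pads swing forward as they close: fully open they stand 13 mm farther back than shut.
Start: joints at [1.097, 0.332, -0.065, 1.46, 0.022, 1.35, -0.088], TCP at [0.272, -0.563, 0.231] pointing down, gripper open.
Joint ranges: [-2.6, 2.6], [-0.5, 2.12], [-1.47, 1.34], [0.16, 2.42], [-1.27, 4.41], [0.06, 2.06], [-2.6, 2.6]. Speed limits (rad/s): [2.22, 2.22, 2.79, 2.79, 3.14, 3.14, 3.14].

### API

Orientations are given as a unit quaternion [x, y, z, w].
In Python, from workcell import manip, camera, camera_info, workorder, nets gives the robot as it stands.
- The arm moves only by the tool apply_moves, never from a script. Its argument "commands" is a list of rows, each a list of 5 numbers: the shift along the tool's x, y, z in m, then the turn about the tool's z in degrees, then the gripper command: -1 is fully open, 1 is shut, values between are in proportion. A call has 1 to 5 rows; each row shifts and turns the pose as measured when the row begins, along the tool's axes as they then stand; what a row does not reach is not made up. A row lasts 1/12 s, in which the tool goes at most 41.7 mm and 7.16 degrees, less where a joint would pass 70% of its speed; a pose out of reach is approached as far as the arm can. A call is refused whole if a number of a shift passes 0.0417 or a number of a turn 7.16, either way. A call with a gripper value outside its range is refused whole. The fingers move at their own pace and stop on an object; "squeeze" is the grip in N (left out, the last holds). Time passes only in rows, so rows that do not move let the fingers close. It gives the time, the measured TCP pose, the force and the opening at its end, in the units of the state.
- manip.get_obs(): the state, without advancing time (a new reading comes with each control period).
- camera(name): name is "side" or "top"; returns (picture, depth): 480x640x3 uint8, red, green, blue; 480x640 float32, m along the optical axis (not along the pixel's ray), 0 where there is no reading.
- camera_info(name): a dict with "camera_matrix" (3x3 intrinsics, pixels), "k1" (the pictures are not rectified: a ray, as slopes to the right and down, at radius r is drawn at 1 + k1 r^2 times it, then the intrinsics apply), "xyz" and "rotation" of the camera in the world. Camera axes: x right, y down, z forward; pixel columns grow to the right and rows downward; lengths in m; the calibration is good to about 2 mm. A picture is of the moment at which its call begins. camera_info takes no time and is no camera call.
- workorder.hand_in(): hands the job in, once; it reports no verdict.
Trained networks look in the newest picture that a camera, given by its name, has taken for a name from the list of things; names that differ only in an ending like _2 or _b are one class to them, and where a whole thing is asked for, a point or a joint stands for the part that bears it (a point fixed in the world has none). Each returns a list of dicts, best first, with "conf" (0 to 1); they miss things now and then, are a little off and sometimes report something else, mostly with a low value. They report only what shows in the picture. A call takes as long as a camera call.
- nets.look_for(camera, thing): "rect" ([left, top, width, height] in pixels, round what is visible of it).
- nets.place_of(camera, thing): "xy" ([column, row] in pixels: a listed point, or the origin of a listed thing).
The state is a dict: "clock": time; "joint_pos": joint angles; "joint_velocities": joint speeds; "tau": joint torques, N m; "position": TCP position; "ee_rot": TCP orientation; "ft_force": force on the tool from outside, world axes, zero at the start; "torque": the same for the moment, N m; "grip_width": opening from 0.0 (shut) to 1.0 (fully open).
Only numpy, scipy, OpenCV 4.12 (cv2) and the standard library are available. Lean on these libraries where they do the work, as an engineer would, in place of code of your own. Each camera call takes 0.05 s, during which the arm holds its last target. There are 200 camera calls.

## Working session

There is one attempt and no reset: what is moved stays moved. The work goes in short steps, Python scripts to look and compute and a tool call to move; the robot and the scene stay as the last step left them, time stands still between calls to the robot, and variables do not carry over. Pictures are saved under pics/ and viewed, about 12 in all and at most 16, crops included, and the job is handed in when it is done.

Besides the shell and the picture viewer there is one more tool, called after ">>>" as a command line: name --pt "numbers of a row" for each row, then --argument value for the rest. apply_moves: Moves the arm, as the interface text tells. Its arguments: {"type":"object","properties":{"commands":{"type":"array","items":{"type":"array","items":{"type":"number"}}},"squeeze":{"type":"number"}},"required":["commands"]}

```bash
mkdir -p pics; ls
cat > h.py <<'E'
import numpy as np, cv2
from workcell import manip, camera, camera_info, workorder, nets
def ray(name,uv):
    c=camera_info(name);K=np.array(c["camera_matrix"],float);R=np.array(c["rotation"]);
    p=cv2.undistortPoints(np.array([[uv]],float),K,np.array([c["k1"],0,0,0],float))[0,0]
    return np.array(c["xyz"]),R@np.array([p[0],p[1],1.])
def at_z(name,uv,z):
    o,d=ray(name,uv);return o+d*(z-o[2])/d[2]
def at_d(name,uv,dep):
    o,d=ray(name,uv);return o+d*dep
def shot(name,fn=None):
    p,d=camera(name)
    if fn: cv2.imwrite("pics/"+fn,p[...,::-1])
    return p,d
E
python3 - <<'E'
from h import *
o=manip.get_obs();print({k:np.round(v,3).tolist() for k,v in o.items()})
for n in("top","side"):
    print(n,camera_info(n));shot(n,n+"0.png")
zs=dict(beaker_mid=.031,dropper_mid=.053,vial_mid=.031,timer_mid=.008,stirrer=.003,controller=.003,mat_mid=.003)
for t in zs:
    for n in("top","side"):
        for r in nets.place_of(n,t)[:3]: print(t,n,np.round(r["xy"],1),round(r["conf"],2),np.round(at_z(n,r["xy"],zs[t]),3))
E
```

```text
pics
{'clock': 0.0, 'joint_pos': [1.097, 0.333, -0.065, 1.461, 0.022, 1.35, -0.088], 'joint_velocities': [-0.001, 0.001, -0.001, 0.0, -0.001, -0.0, -0.001], 'tau': [-0.001, -62.545, 0.049, -39.16, 0.016, 0.01, -0.0], 'position': [0.272, -0.562, 0.231], 'ee_rot': [0.975, 0.223, -0.0, -0.001], 'ft_force': [-0.014, 0.598, -0.28], 'torque': [0.004, 0.016, 0.017], 'grip_width': 0.999}
top {'camera_matrix': array([[453.31201848,   0.        , 310.75887251],
       [  0.        , 453.31201848, 239.68276472],
       [  0.        ,   0.        ,   1.        ]]), 'k1': -0.07735798134140658, 'xyz': array([ 0.50820976, -0.01086516,  1.25056369]), 'rotation': array([ 0.71385804, -0.6996349 ,  0.02360079, -0.01899237])}
side {'camera_matrix': array([[447.76514496,   0.        , 322.89906969],
       [  0.        , 447.76514496, 240.11325187],
       [  0.        ,   0.        ,   1.        ]]), 'k1': 0.011178617607310298, 'xyz': array([0.44031275, 0.99910517, 0.68245261]), 'rotation': array([-0.06105091,  0.86807537, -0.49055409,  0.04554805])}Traceback (most recent call last):
  File "<stdin>", line 8, in <module>
  File "h.py", line 8, in at_z
    o,d=ray(name,uv);return o+d*(z-o[2])/d[2]
        ~~~^^^^^^^^^
  File "h.py", line 6, in ray
    return np.array(c["xyz"]),R@np.array([p[0],p[1],1.])
                              ~^~~~~~~~~~~~~~~~~~~~~~~~~
ValueError: matmul: Input operand 1 has a mismatch in its core dimension 0, with gufunc signature (n?,k),(k,m?)->(n?,m?) (size 3 is different from 4)
```

View pics/top0.png

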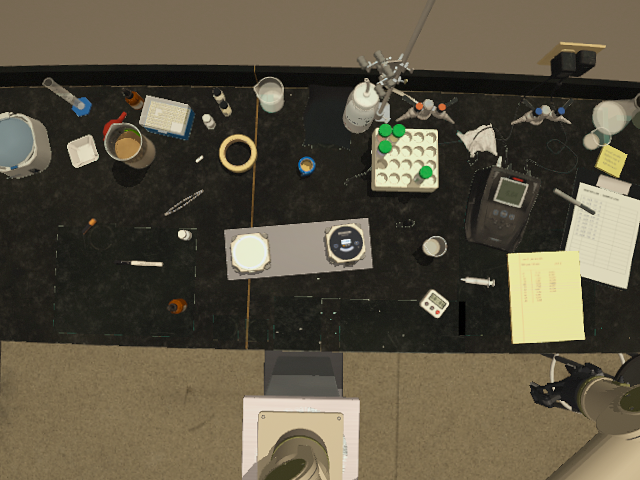

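View pics/side0.png

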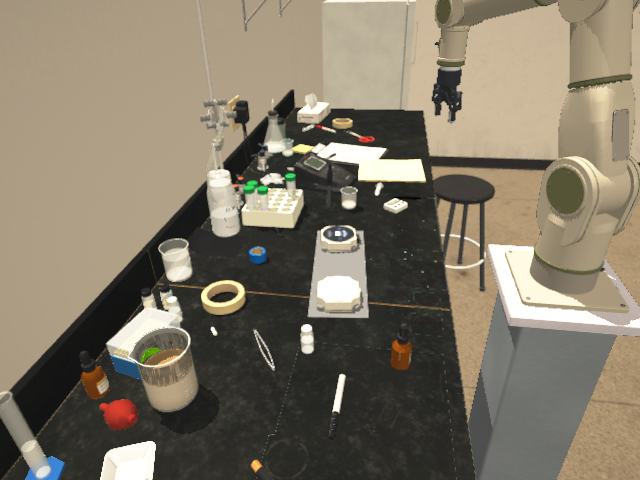

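```bash
sed -i 's/R=np.array(c\["rotation"\]);/R=Rot.from_quat(c["rotation"]).as_matrix()/; 1a from scipy.spatial.transform import Rotation as Rot' h.py
python3 - <<'E'
from h import *
P={}
for n in("top","side"): P[n]=shot(n)
zs=dict(beaker_mid=.031,dropper_mid=.053,vial_mid=.031,timer_mid=.008,stirrer=.003,controller=.003,mat_mid=.003,tape=0,marker=0,syringe=0)
for t in zs:
    for n in("top","side"):
        for r in nets.place_of(n,t)[:2]: print(t,n,np.round(r["xy"],1),round(r["conf"],2),np.round(at_z(n,r["xy"],zs[t]),3))
for n,uv in [("top",(462,318)),("top",(462,306)),("top",(462,331)),("top",(250,320)),("side",(328,170)),("side",(328,185)),("side",(328,200)),("side",(290,350))]:
    d=P[n][1][uv[1],uv[0]];print(n,uv,d,np.round(at_d(n,uv,d),3))
im=P["top"][0][190:340,150:500];cv2.imwrite("pics/crop1.png",cv2.resize(im,None,fx=2.2,fy=2.2,interpolation=3)[...,::-1])
E
```

```text
beaker_mid top [434.1 243.2] 0.71 [ 0.579 -0.353  0.031]
beaker_mid side [346.1 198.6] 0.62 [ 0.58  -0.347  0.031]
dropper_mid top [178.7 305.6] 0.61 [0.399 0.327 0.053]
dropper_mid top [434.7 303.5] 0.32 [ 0.418 -0.35   0.053]
dropper_mid side [402.7 343.8] 0.71 [0.395 0.336 0.053]
vial_mid top [183.9 233. ] 0.61 [0.593 0.326 0.031]
vial_mid side [306.7 341.8] 0.85 [0.588 0.333 0.031]
vial_mid side [393.1 202.4] 0.48 [ 0.425 -0.336  0.031]
timer_mid top [434.1 303.2] 0.62 [ 0.415 -0.361  0.008]
timer_mid side [392.  204.1] 0.82 [ 0.427 -0.37   0.008]
stirrer top [251.1 254.1] 0.97 [0.54  0.145 0.003]
stirrer side [340.3 300. ] 0.7 [0.54  0.154 0.003]
controller top [344.1 246.5] 0.96 [ 0.567 -0.111  0.003]
controller side [339.5 245.3] 0.97 [ 0.572 -0.095  0.003]
mat_mid top [301.2 252.8] 0.7 [0.547 0.007 0.003]
mat_mid side [337.1 266. ] 0.65 [0.566 0.011 0.003]
tape top [187.4 234.1] 0.64 [0.592 0.324 0.   ]
tape top [306.9 165.8] 0.51 [ 0.79  -0.003  0.   ]
tape side [258.9 257.8] 0.61 [ 0.788 -0.007  0.   ]
tape side [337.8 406.9] 0.37 [0.509 0.458 0.   ]
marker top [140.7 263.2] 0.68 [0.509 0.453 0.   ]
marker top [175.3 303.8] 0.41 [0.399 0.352 0.   ]
marker side [338.3 403.1] 0.89 [0.509 0.45  0.   ]
syringe top [480.4 284.3] 0.69 [ 0.469 -0.494  0.   ]
syringe top [179.5 308.8] 0.64 [0.386 0.34  0.   ]
syringe side [377.6 190. ] 0.43 [ 0.481 -0.495  0.   ]
top (462, 318) 1.2438228 [ 0.375 -0.442 -0.001]
top (462, 306) 1.2441316 [ 0.408 -0.441  0.001]
top (462, 331) 1.2377201 [ 0.339 -0.441  0.003]
top (250, 320) 1.2336763 [0.36  0.143 0.005]
side (328, 170) 1.351819 [ 0.626 -0.255  0.168]
side (328, 185) 1.3684367 [ 0.625 -0.247  0.122]
side (328, 200) 1.3901591 [ 0.625 -0.243  0.074]
side (290, 350) 0.94400275 [ 0.626  0.329 -0.   ]
```

View pics/crop1.png

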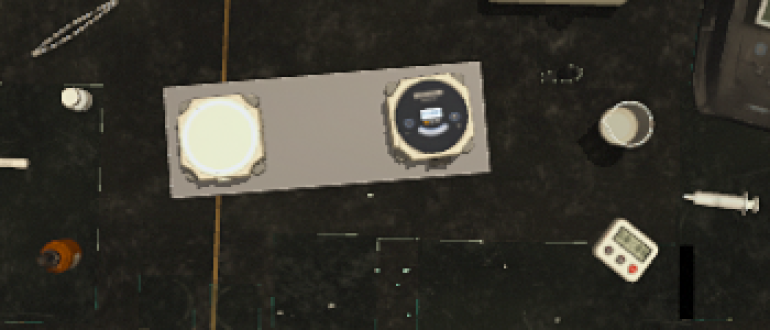

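Run:
```python
from h import *
P={}
for n in("top","side"): P[n]=shot(n)
for n,(r0,r1,c0,c1,zf) in dict(top=(150,345,120,520,0),side=(150,240,290,450,0)).items():
    c=camera_info(n);d=P[n][1]
    vv,uu=np.mgrid[r0:r1,c0:c1]
    pts=cv2.undistortPoints(np.stack([uu.ravel(),vv.ravel()],1).astype(float)[:,None],c["camera_matrix"],np.array([c["k1"],0,0,0]))[:,0]
    D=d[r0:r1,c0:c1].ravel()
    X=np.c_[pts,np.ones(len(pts))]*D[:,None]@Rot.from_quat(c["rotation"]).as_matrix().T+c["xyz"]
    Z=X[:,2].reshape(r1-r0,c1-c0);Z[D.reshape(Z.shape)==0]=-1
    print(n,"nodepth",(Z==-1).sum())
    m=(Z>.07).astype(np.uint8);k,l,s,ce=cv2.connectedComponentsWithStats(m)
    X=X.reshape(*Z.shape,3)
    for i in range(1,k):
        if s[i,4]>4:
            q=X[l==i];print(s[i]+[c0,r0,0,0,0],"x",np.round(np.percentile(q,[2,50,98],axis=0),3).tolist())
a=cv2.resize(P["side"][0][140:230,270:420],None,fx=4,fy=4,interpolation=3)
b=cv2.resize(P["top"][0][200:250,370:445],(600,400),interpolation=3)
b=np.clip(b.astype(int)*3,0,255).astype(np.uint8);a=np.clip(a.astype(int)*2,0,255).astype(np.uint8)
cv2.imwrite("pics/c2.png",cv2.resize(np.vstack([a,b[:240]]),None,fx=1,fy=1)[...,::-1])
```

```text
top nodepth 323
[120 150   6   8  15] x [[0.791, 0.483, 0.071], [0.796, 0.491, 0.071], [0.809, 0.497, 0.074]]
[120 150  27  13 221] x [[0.774, 0.425, 0.07], [0.787, 0.448, 0.088], [0.809, 0.49, 0.125]]
[377 150  14   7  74] x [[0.801, -0.213, 0.073], [0.806, -0.197, 0.113], [0.815, -0.187, 0.127]]
[485 165  35  37 876] x [[0.705, -0.57, 0.071], [0.743, -0.528, 0.079], [0.782, -0.485, 0.089]]
[416 166  17  16 184] x [[0.738, -0.319, 0.075], [0.751, -0.302, 0.123], [0.769, -0.291, 0.129]]
[397 219  18   8  94] x [[0.613, -0.261, 0.075], [0.621, -0.25, 0.157], [0.629, -0.244, 0.189]]
[167 304  10   8  61] x [[0.387, 0.328, 0.074], [0.398, 0.333, 0.095], [0.405, 0.343, 0.11]]
side nodepth 547
[293 153  30  19 325] x [[0.704, -0.615, 0.071], [0.744, -0.536, 0.078], [0.784, -0.481, 0.088]]
[326 164   6  38 154] x [[0.616, -0.256, 0.075], [0.624, -0.247, 0.136], [0.632, -0.24, 0.184]]
[290 174   5  19  90] x [[0.743, -0.316, 0.072], [0.749, -0.295, 0.102], [0.757, -0.286, 0.125]]
```

View pics/c2.png

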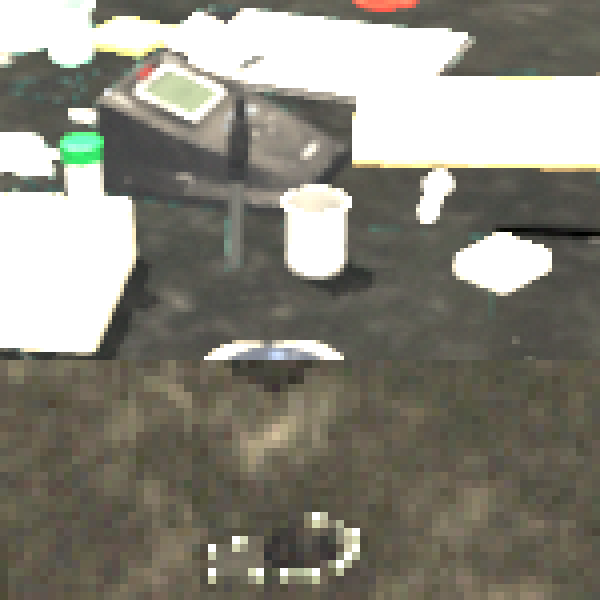

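```bash
cat >> h.py <<'E'
def cloud(n,d):
    c=camera_info(n);vv,uu=np.mgrid[0:480,0:640]
    p=cv2.undistortPoints(np.stack([uu.ravel(),vv.ravel()],1).astype(float)[:,None],c["camera_matrix"],np.array([c["k1"],0,0,0]))[:,0]
    X=np.c_[p,np.ones(len(p))]*d.ravel()[:,None]@Rot.from_quat(c["rotation"]).as_matrix().T+c["xyz"]
    return X.reshape(480,640,3)
E
python3 - <<'E'
from h import *
p,d=shot("top");X=cloud("top",d)
hsv=cv2.cvtColor(p,cv2.COLOR_RGB2HSV)
print(p[255,300],p[252,250],p[230,350],p[252,228])
# rectified orthophoto at z=.003 (mat), 0.5 mm/px, region x .44-.68,y -.24..+.28
def ortho(z,x0,x1,y0,y1,s):
    xs=np.arange(x1,x0,-s);ys=np.arange(y1,y0,-s)
    G=np.stack(np.meshgrid(xs,ys,indexing='ij')+[np.full((len(xs),len(ys)),z)] if False else [*np.meshgrid(xs,ys,indexing='ij'),np.full((len(xs),len(ys)),z)],-1)
    c=camera_info("top");R=Rot.from_quat(c["rotation"]).as_matrix()
    q=(G-c["xyz"])@R;a=q[...,:2]/q[...,2:];r2=(a**2).sum(-1,keepdims=True);a=a*(1+c["k1"]*r2)
    K=c["camera_matrix"];return cv2.remap(p,(a[...,0]*K[0,0]+K[0,2]).astype(np.float32),(a[...,1]*K[1,1]+K[1,2]).astype(np.float32),cv2.INTER_CUBIC)
s=.0007
for z in(.003,.032):
    im=ortho(z,.45,.68,-.24,.28,s);cv2.imwrite(f"pics/o{int(z*1000)}.png",im[...,::-1])
    g=cv2.cvtColor(im,cv2.COLOR_RGB2GRAY)
    if z<.01: m=(g>75).astype(np.uint8)
    else: m=((g>190)).astype(np.uint8)
    m=cv2.morphologyEx(m,cv2.MORPH_OPEN,np.ones((5,5)))
    cs,_=cv2.findContours(m,cv2.RETR_EXTERNAL,cv2.CHAIN_APPROX_NONE)
    for c in cs:
        if cv2.contourArea(c)*s*s>.0005:
            (cx,cy),wh,a=cv2.minAreaRect(c);print(z,"ctr",round(.68-cy*s,4),round(.28-cx*s,4),"size",np.round(np.array(wh)*s,4),"ang",round(a,2))
E
```

```text
[161 151 137] [232 236 208] [65 63 64] [157 147 135]
0.003 ctr 0.568 0.0177 size [0.1649 0.4029] ang 84.08
0.032 ctr 0.5462 0.146 size [0.0981 0.098 ] ang 82.69
```

View pics/o32.png

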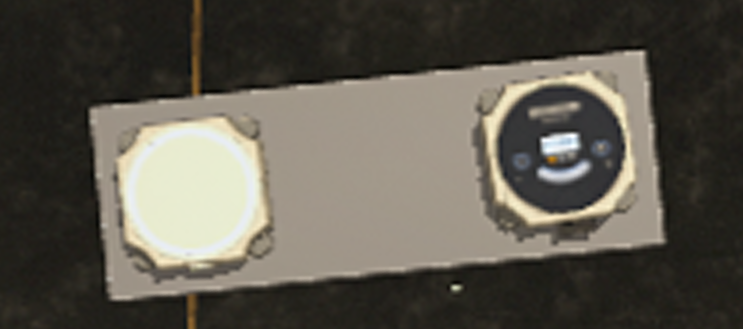

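Run:
```python
import cv2,numpy as np
s=.0007
w=lambda x,y:(round(.68-y*s,4),round(.28-x*s,4))
im=cv2.imread("pics/o3.png");g=cv2.cvtColor(im,cv2.COLOR_BGR2GRAY)
m=cv2.morphologyEx((g>75).astype(np.uint8),cv2.MORPH_CLOSE,np.ones((9,9)));m=cv2.morphologyEx(m,cv2.MORPH_OPEN,np.ones((25,25)))
c=max(cv2.findContours(m,0,cv2.CHAIN_APPROX_NONE)[0],key=cv2.contourArea);(x,y),wh,a=cv2.minAreaRect(c);print("mat",w(x,y),np.array(wh)*s,a)
im=cv2.imread("pics/o32.png");g=cv2.cvtColor(im,cv2.COLOR_BGR2GRAY)
def blob(m,lbl):
    c=max(cv2.findContours(m,0,cv2.CHAIN_APPROX_NONE)[0],key=cv2.contourArea);e=cv2.minEnclosingCircle(c);el=cv2.fitEllipse(c);r=cv2.minAreaRect(c)
    print(lbl,"ell",w(*el[0]),np.array(el[1])*s,"rect",w(*r[0]),np.array(r[1])*s,r[2])
k=np.ones((5,5))
D=((g<115)*255).astype(np.uint8);D[:, :470]=0;D[:,645:]=0;D[:70]=0;D[235:]=0
D=cv2.morphologyEx(D,cv2.MORPH_CLOSE,np.ones((15,15)));D=cv2.morphologyEx(D,cv2.MORPH_OPEN,np.ones((41,41)));blob(D,"panel")
# cream: brighter/yellower than mat
b,gg,r=[im[...,i].astype(int) for i in range(3)]
cr=((r>190)).astype(np.uint8)
cs=cr.copy();cs[:,300:]=0;blob(cv2.morphologyEx(cs,cv2.MORPH_OPEN,k),"stirrer")
cc=cr.copy();cc[:,:460]=0;blob(cv2.morphologyEx(cc,cv2.MORPH_CLOSE,np.ones((7,7))),"ctrl")
```

```text
mat (0.5586, 0.0167) [0.14350659 0.40286047] 84.0938491821289
panel ell (0.5682, -0.1078) [0.09369877 0.10134417] rect (0.5677, -0.1046) [0.10009998 0.10149998] -0.0
stirrer ell (0.546, 0.1458) [0.10456942 0.10477671] rect (0.5447, 0.1457) [0.10180148 0.09920805] 82.50414276123047
ctrl ell (0.5766, -0.1119) [0.10512159 0.10583407] rect (0.5767, -0.1121) [0.09906343 0.10023939] 79.99201965332031
```

Run:
```python
from h import *
p,d=shot("top");ps,_=shot("side")
a=cv2.resize(p[225:265,410:460],(500,400),interpolation=3)
b=cv2.resize(ps[180:220,330:365],(300,343),interpolation=3)
c=np.zeros((400,800,3),np.uint8);c[:,:500]=a;c[:343,500:]=b
cv2.imwrite("pics/bk.png",c[...,::-1])
# timer, top image rectified at z=.016
g=cv2.cvtColor(p,cv2.COLOR_RGB2GRAY);m=np.zeros_like(g);m[285:322,415:455]=(g[285:322,415:455]>110)
m=cv2.morphologyEx(m,cv2.MORPH_CLOSE,np.ones((7,7)))
c=max(cv2.findContours(m,0,cv2.CHAIN_APPROX_NONE)[0],key=cv2.contourArea)
W=np.array([at_z("top",q,.016)[:2] for q in c[:,0].astype(float)],np.float32)
print("timer",cv2.minAreaRect(W))
X=cloud("top",d)
for l,(r0,r1,c0,c1),zz in [("vial",(222,245,172,198),(.035,.08)),("dropbody",(292,320,162,195),(.02,.12)),("teat",(292,320,162,195),(.075,.12)),("beaker",(228,265,415,455),(.045,.08)),("timer",(285,322,415,455),(.008,.03))]:
    q=X[r0:r1,c0:c1].reshape(-1,3);q=q[(q[:,2]>zz[0])&(q[:,2]<zz[1])];lo,hi=np.percentile(q,[1,99],axis=0);print(l,len(q),np.round((lo+hi)/2,3),np.round(hi-lo,3),np.round(np.median(q,0),3))
```

```text
timer ((0.4155944287776947, -0.35923710465431213), (0.06590823084115982, 0.05744750425219536), 52.530399322509766)
vial 94 [0.588 0.322 0.053] [0.025 0.023 0.029] [0.588 0.321 0.06 ]
dropbody 200 [0.397 0.335 0.065] [0.035 0.031 0.085] [0.4   0.331 0.055]
teat 55 [0.396 0.336 0.092] [0.018 0.015 0.034] [0.397 0.333 0.096]
beaker 132 [ 0.57  -0.346  0.057] [0.053 0.057 0.022] [ 0.574 -0.361  0.06 ]
timer 484 [ 0.414 -0.359  0.015] [0.071 0.071 0.013] [ 0.414 -0.358  0.017]
```

View pics/bk.png

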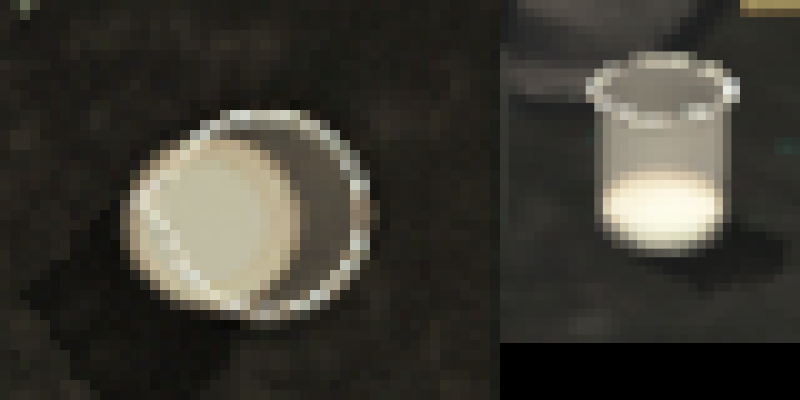

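```bash
cat > go.py <<'E'
import sys
from h import *
def go(x,y,z,a):
    o=manip.get_obs();R=Rot.from_quat(o["ee_rot"]).as_matrix();p=o["position"]
    al=np.degrees(np.arctan2(R[1,0],R[0,0]));da=(a-al+180)%360-180
    r=np.radians(a);T=np.array([[np.cos(r),np.sin(r),0],[np.sin(r),-np.cos(r),0],[0,0,-1]])
    dl=np.array([x,y,z])-p
    print("clk %.2f"%o["clock"],"pos",np.round(p,4),"alpha %.1f tilt %.2f"%(al,np.degrees(np.arccos(-R[2,2]))),"w %.3f"%o["grip_width"],"F",np.round(o["ft_force"],1))
    print(" tool turn %.1f ; then shift (after turn)"%-da,np.round(T.T@dl,4)," shift now",np.round(R.T@dl,4))
if __name__=="__main__": go(*map(float,sys.argv[1:5]))
E
python3 - <<'E'
from h import *
print(at_z("top",(435.5,246.0),.062),at_z("top",(431.1,247.2),.015),at_z("top",(431.1,247.2),.003))
# side rim (from crop: center (662,88)->px) and base
s=35/300
for q,z in [((330+162*s,180+88*s),.062),((330+162*s,180+215*s),.018)]: print("side",q,at_z("side",q,z))
E
python3 go.py .572 -.35 .2 80
```

```text
[ 0.56994946 -0.34817267  0.062     ] [ 0.56884831 -0.34926599  0.015     ] [ 0.56943725 -0.3525526   0.003     ]
side (348.9, 190.26666666666668) [ 0.5708434  -0.34697297  0.062     ]
side (348.9, 205.08333333333334) [ 0.56825484 -0.3262669   0.018     ]
clk 1.50 pos [ 0.2724 -0.5626  0.2314] alpha 25.8 tilt 0.01 w 1.001 F [0.4 0.1 0.2]
 tool turn -54.2 ; then shift (after turn) [0.2614 0.2582 0.0314]  shift now [ 0.3623 -0.0608  0.0314]
```

>>> apply_moves --pt "0 0 0 -6.8 -1" --pt "0 0 0 -6.8 -1" --pt "0 0 0 -6.8 -1" --pt "0 0 0 -6.8 -1" --pt "0 0 0 -6.8 -1" --squeeze 25

```text
clock: 1.92
position: [0.2725, -0.5625, 0.2314]
ee_rot: [0.861, 0.508, -0.0, 0.0]
ft_force: [-0.1, -0.6, 0.9]
grip_width: 1.002
```

>>> apply_moves --pt "0 0 0 -6.8 -1" --pt "0 0 0 -6.8 -1" --pt "0 0 0 -6.5 -1" --pt "0.037 0.037 0 0 -1" --pt "0.037 0.037 0 0 -1"

```text
clock: 2.33
position: [0.3366, -0.5132, 0.2306]
ee_rot: [0.755, 0.655, -0.003, -0.0]
ft_force: [1.1, -0.8, 0.7]
grip_width: 0.997
```

>>> apply_moves --pt "0.037 0.037 0 0 -1" --pt "0.037 0.037 0 0 -1" --pt "0.037 0.037 0 0 -1" --pt "0.037 0.037 0 0 -1" --pt "0 0 0 0 -1"

```text
clock: 2.75
position: [0.4804, -0.4021, 0.2302]
ee_rot: [0.753, 0.658, -0.001, 0.0]
ft_force: [1.2, 0.9, 0.2]
grip_width: 0.997
```

```bash
python3 go.py .570 -.348 .016 80
```

```text
clk 2.75 pos [ 0.4804 -0.4021  0.2302] alpha 82.3 tilt 0.08 w 0.997 F [1.2 0.9 0.2]
 tool turn 2.3 ; then shift (after turn) [0.0688 0.0789 0.2142]  shift now [0.0658 0.0817 0.214 ]
```

>>> apply_moves --pt "0.033 0.04 0 0 -1" --pt "0.033 0.04 0 0 -1" --pt "0 0 0.04 0 -1" --pt "0 0 0.04 0 -1" --pt "0 0 0 0 -1"

```text
clock: 3.17
position: [0.5537, -0.358, 0.1507]
ee_rot: [0.751, 0.66, 0.001, 0.003]
ft_force: [-1.3, 1.2, -1.2]
grip_width: 1.0
```

```bash
python3 go.py .570 -.348 .016 82
```

```text
clk 3.17 pos [ 0.5537 -0.358   0.1507] alpha 82.6 tilt 0.40 w 1.000 F [-1.3  1.2 -1.2]
 tool turn 0.6 ; then shift (after turn) [0.0121 0.0148 0.1347]  shift now [0.0124 0.014  0.1348]
```

>>> apply_moves --pt "0.012 0.014 0.01 0 -1" --pt "0 0 0.01 0 -1" --pt "0 0 0.01 0 -1" --pt "0 0 0 0 -1"

```text
clock: 3.5
position: [0.5687, -0.3496, 0.1227]
ee_rot: [0.752, 0.66, 0.0, 0.003]
ft_force: [0.1, -0.8, -1.3]
grip_width: 1.005
```

```bash
python3 go.py .570 -.348 .016 82
```

```text
clk 3.50 pos [ 0.5687 -0.3496  0.1227] alpha 82.5 tilt 0.37 w 1.005 F [ 0.1 -0.8 -1.3]
 tool turn 0.5 ; then shift (after turn) [0.0018 0.0011 0.1067]  shift now [0.0022 0.0005 0.1067]
```

>>> apply_moves --pt "0.002 0.001 0.025 0 -1" --pt "0 0 0.025 0 -1" --pt "0 0 0.025 0 -1" --pt "0 0 0.025 0 -1" --pt "0 0 0.006 0 -1"

```text
clock: 3.92
position: [0.5725, -0.3559, 0.0238]
ee_rot: [0.754, 0.657, 0.001, 0.01]
ft_force: [-1.3, -0.1, -0.5]
grip_width: 0.999
```

>>> apply_moves --pt "0 0 0 0 -0.7" --pt "0 0 0 0 -0.4" --pt "0 0 0 0 -0.25" --pt "0 0 0 0 -0.1" --pt "0 0 0 0 0.1"

```text
clock: 4.33
position: [0.5734, -0.3593, 0.0301]
ee_rot: [0.755, 0.656, 0.001, 0.013]
ft_force: [-0.6, 0.5, -0.5]
grip_width: 0.61
```

>>> apply_moves --pt "0 0 0 0 0.3" --pt "0 0 0 0 0.3" --pt "0 0 0 0 0.3"

```text
clock: 4.58
position: [0.5746, -0.3599, 0.0328]
ee_rot: [0.754, 0.656, 0.002, 0.014]
ft_force: [-0.0, -0.5, -0.6]
grip_width: 0.613
```

Run:
```python
from h import *
p,_=shot("side");cv2.imwrite("pics/g1.png",cv2.resize(p[120:230,280:440],None,fx=4,fy=4,interpolation=3)[...,::-1])
from go import go
go(.570,-.348,.23,95.9)
```

```text
clk 4.63 pos [ 0.5747 -0.3599  0.0328] alpha 82.0 tilt 1.66 w 0.611 F [ 0.7 -0.4  0.6]
 tool turn -13.9 ; then shift (after turn) [ 0.0123 -0.0035 -0.1972]  shift now [ 0.008  -0.0015 -0.1974]
```

View pics/g1.png

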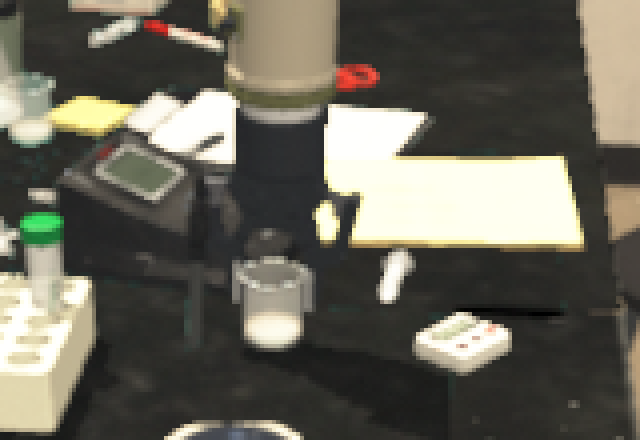

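Run:
```python
from h import *
o=manip.get_obs();print(np.round(o["joint_pos"],3),np.round(o["joint_velocities"],3),np.round(o["tau"],1),np.round(o["torque"],2))
print(Rot.from_quat(o["ee_rot"]).as_matrix().round(3))
```

```text
[ 0.723  0.613 -0.322  1.517  0.224  1.02   0.204] [-0.     0.003 -0.001  0.003  0.001 -0.002 -0.002] [  0.1 -74.   -5.7 -33.9   0.1  -0.1   0. ] [ 0.09 -0.03 -0.02]
[[ 0.139  0.99   0.022]
 [ 0.99  -0.138 -0.019]
 [-0.016  0.024 -1.   ]]
```

>>> apply_moves --pt "0 0 0 0 -0.6" --pt "0 0 0 0 -0.8" --pt "0 0 0 0 -1"

```text
clock: 4.88
position: [0.5748, -0.3598, 0.033]
ee_rot: [0.754, 0.656, 0.002, 0.014]
ft_force: [0.2, 0.7, -0.1]
grip_width: 0.991
```

Run:
```python
from h import *
from go import go
go(.570,-.348,.016,82)
o=manip.get_obs();print(np.round(o["joint_pos"],3),np.round(o["joint_velocities"],3))
```

```text
clk 4.88 pos [ 0.5748 -0.3598  0.033 ] alpha 82.0 tilt 1.66 w 0.991 F [ 0.2  0.7 -0.1]
 tool turn 0.0 ; then shift (after turn) [ 0.011  -0.0064  0.017 ]  shift now [ 0.0113 -0.0068  0.0166]
[ 0.723  0.612 -0.322  1.517  0.224  1.02   0.204] [-0.001 -0.001 -0.001 -0.001 -0.    -0.001 -0.001]
```

>>> apply_moves --pt "0.006 -0.004 0 0 -1" --pt "0.006 -0.003 0 0 -1" --pt "0 0 0.008 0 -1" --pt "0 0 0.008 0 -1" --pt "0 0 0 0 -1"

```text
clock: 5.3
position: [0.5693, -0.3452, 0.0151]
ee_rot: [0.754, 0.657, 0.002, 0.014]
ft_force: [-0.5, -0.3, -0.5]
grip_width: 1.002
```

Run:
```python
from h import *
from go import go
go(.570,-.348,.016,82)
shot("side")
for r in nets.place_of("side","beaker_mid")[:1]: print(r,at_z("side",r["xy"],.031))
```

```text
clk 5.30 pos [ 0.5693 -0.3452  0.0151] alpha 82.1 tilt 1.66 w 1.002 F [-0.5 -0.3 -0.5]
 tool turn 0.1 ; then shift (after turn) [-0.0027  0.0011 -0.0009]  shift now [-0.0027  0.0011 -0.0008]
{'xy': [346.2, 200.8], 'conf': 0.67} [ 0.57780574 -0.33076383  0.031     ]
```

>>> apply_moves --pt "0 0 0 0 -0.6" --pt "0 0 0 0 -0.3" --pt "0 0 0 0 -0.1" --pt "0 0 0 0 0.1" --pt "0 0 0 0 0.3"

```text
clock: 5.82
position: [0.5705, -0.3466, 0.017]
ee_rot: [0.755, 0.656, 0.003, 0.016]
ft_force: [0.1, 0.2, -0.4]
grip_width: 0.584
```

>>> apply_moves --pt "0 0 0 0 0.5" --pt "0 0 0 0 0.5" --pt "0 0 0 0 0.5"

```text
clock: 6.07
position: [0.5703, -0.3467, 0.017]
ee_rot: [0.755, 0.656, 0.002, 0.016]
ft_force: [-0.8, -0.0, -1.5]
grip_width: 0.59
```

>>> apply_moves --pt "0 0 -0.01 0 0.5" --pt "0 0 -0.015 0 0.5" --pt "0 0 -0.015 0 0.5" --pt "0 0 0 0 0.5" --pt "0 0 0 0 0.5"

```text
clock: 6.48
position: [0.5693, -0.3458, 0.0618]
ee_rot: [0.755, 0.656, 0.003, 0.016]
ft_force: [0.7, -0.1, -1.3]
grip_width: 0.584
```

Run:
```python
from h import *
p,_=shot("side");cv2.imwrite("pics/g2.png",cv2.resize(p[150:220,310:400],None,fx=5,fy=5,interpolation=3)[...,::-1])
from go import go
go(.545,.146,.24,96)
```

```text
clk 6.53 pos [ 0.5697 -0.3459  0.0622] alpha 82.0 tilt 1.87 w 0.582 F [0.2 0.2 0.7]
 tool turn -14.0 ; then shift (after turn) [ 0.4918  0.0269 -0.1778]  shift now [ 0.4806 -0.0877 -0.1885]
```

View pics/g2.png

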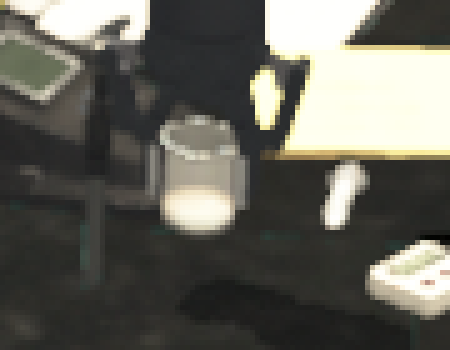

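>>> apply_moves --pt "-0.0025 -0.018 -0.022 0 0.5" --pt "-0.0025 -0.018 -0.022 0 0.5" --pt "-0.0025 -0.018 -0.022 0 0.5" --pt "-0.0025 -0.018 -0.022 0 0.5" --pt "0 0 0 -3 0.5"

```text
clock: 6.95
position: [0.491, -0.3421, 0.1473]
ee_rot: [0.737, 0.676, 0.002, 0.013]
ft_force: [0.6, -0.0, 1.3]
grip_width: 0.582
```

>>> apply_moves --pt "0.01 0 0 -3 0.5" --pt "0.02 0 0 -3 0.5" --pt "0.03 0 0 -3 0.5" --pt "0.03 0 0 0 0.5" --pt "0.03 0 0 0 0.5"

```text
clock: 7.37
position: [0.484, -0.2273, 0.1451]
ee_rot: [0.682, 0.731, -0.001, 0.015]
ft_force: [0.2, -0.3, 0.5]
grip_width: 0.591
```

>>> apply_moves --pt "0.03 0 0 0 0.5" --pt "0.03 0 0 0 0.5" --pt "0.03 0 0 0 0.5" --pt "0.03 0 0 0 0.5" --pt "0.03 0 0 0 0.5"

```text
clock: 7.78
position: [0.471, -0.071, 0.14]
ee_rot: [0.683, 0.731, -0.002, 0.014]
ft_force: [0.7, 0.3, -0.3]
grip_width: 0.586
```

```bash
python3 go.py .545 .146 .13 96
```

```text
clk 7.78 pos [ 0.471 -0.071  0.14 ] alpha 93.9 tilt 1.65 w 0.586 F [ 0.7  0.3 -0.3]
 tool turn -2.1 ; then shift (after turn) [0.2081 0.0963 0.01  ]  shift now [0.2117 0.0884 0.0066]
```

>>> apply_moves --pt "0.029 0.012 0 0 0.5" --pt "0.029 0.012 0 0 0.5" --pt "0.029 0.012 0 0 0.5" --pt "0.029 0.012 0 0 0.5" --pt "0.029 0.012 0 0 0.5"

```text
clock: 8.2
position: [0.5189, 0.0841, 0.1365]
ee_rot: [0.683, 0.73, -0.003, 0.015]
ft_force: [1.3, -0.0, -0.1]
grip_width: 0.589
```

>>> apply_moves --pt "0.02 0.012 0 0 0.5" --pt "0.015 0.008 0 0 0.5" --pt "0 0 0 0 0.5" --pt "0 0 0 0 0.5"

```text
clock: 8.53
position: [0.5365, 0.1309, 0.1345]
ee_rot: [0.68, 0.733, -0.002, 0.013]
ft_force: [0.1, -0.6, 0.5]
grip_width: 0.583
```

Run:
```python
from h import *
p,_=shot("top");ps,_=shot("side")
cv2.imwrite("pics/h1.png",cv2.resize(ps[180:330,280:420],None,fx=4,fy=4,interpolation=3)[...,::-1])
from go import go
go(.545,.146,.052,96)
```

```text
clk 8.63 pos [0.5364 0.1298 0.1347] alpha 94.2 tilt 1.55 w 0.587 F [-0.  -0.5 -0.2]
 tool turn -1.8 ; then shift (after turn) [0.0152 0.0102 0.0827]  shift now [0.0173 0.0085 0.0824]
```

View pics/h1.png

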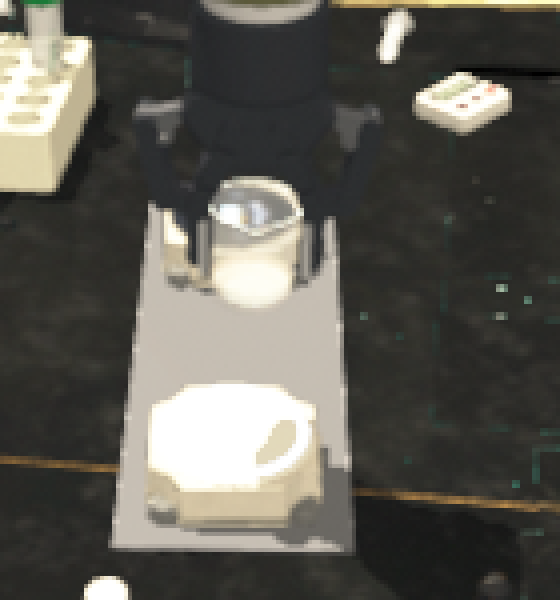

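Run:
```python
from h import *
print(at_z("side",(343.75,232.5),.18),at_z("side",(280+253/4,180+283/4),.129))
```

```text
[0.53460054 0.13457976 0.18      ] [0.5359619 0.130584  0.129    ]
```

>>> apply_moves --pt "0.009 0.004 0 0 0.5" --pt "0.008 0.004 0 0 0.5" --pt "0 0 0.012 0 0.5" --pt "0 0 0.015 0 0.5" --pt "0 0 0.0 0 0.5"

```text
clock: 9.05
position: [0.5449, 0.1444, 0.1059]
ee_rot: [0.682, 0.731, -0.002, 0.015]
ft_force: [-0.1, -1.8, -0.9]
grip_width: 0.586
```

```bash
python3 go.py .545 .146 .052 94
```

```text
clk 9.05 pos [0.5449 0.1444 0.1059] alpha 93.9 tilt 1.72 w 0.586 F [-0.1 -1.8 -0.9]
 tool turn -0.1 ; then shift (after turn) [0.0016 0.0003 0.0539]  shift now [ 0.0029 -0.0007  0.0539]
```

>>> apply_moves --pt "0 0 0.012 0 0.5" --pt "0 0 0.014 0 0.5" --pt "0 0 0.012 0 0.5" --pt "0 0 0.006 0 0.5" --pt "0 0 0 0 0.5"

```text
clock: 9.47
position: [0.5454, 0.142, 0.0573]
ee_rot: [0.683, 0.73, -0.003, 0.015]
ft_force: [0.7, -0.2, -0.3]
grip_width: 0.59
```

```bash
python3 go.py .545 .144 .049 94
```

```text
clk 9.47 pos [0.5454 0.142  0.0573] alpha 93.8 tilt 1.71 w 0.590 F [ 0.7 -0.2 -0.3]
 tool turn -0.2 ; then shift (after turn) [ 0.002  -0.0002  0.0083]  shift now [ 0.0022 -0.0004  0.0082]
```

>>> apply_moves --pt "0.002 0 0.003 0 0.5" --pt "0 0 0.003 0 0.5" --pt "0 0 0.001 0 0.5" --pt "0 0 0 0 0.5"

```text
clock: 9.8
position: [0.5457, 0.1441, 0.0501]
ee_rot: [0.683, 0.73, -0.003, 0.015]
ft_force: [0.1, 0.5, -0.3]
grip_width: 0.585
```

```bash
python3 go.py .545 .144 .049 94
```

```text
clk 9.80 pos [0.5457 0.1441 0.0501] alpha 93.8 tilt 1.72 w 0.585 F [ 0.1  0.5 -0.3]
 tool turn -0.2 ; then shift (after turn) [-0.0001 -0.0008  0.0011]  shift now [-0.     -0.0008  0.0011]
```

>>> apply_moves --pt "0 0 0.0015 0 0.5" --pt "0 0 0 0 0.5"

```text
clock: 9.97
position: [0.5463, 0.1443, 0.0492]
ee_rot: [0.683, 0.73, -0.002, 0.015]
ft_force: [-0.5, 1.3, -0.4]
grip_width: 0.585
```

>>> apply_moves --pt "0 0 0.001 0 0.5" --pt "0 0 0 0 0.5"

```text
clock: 10.13
position: [0.5466, 0.1443, 0.0486]
ee_rot: [0.683, 0.73, -0.002, 0.015]
ft_force: [0.8, -0.3, -0.5]
grip_width: 0.588
```

>>> apply_moves --pt "0 0 0.0015 0 0.5" --pt "0 0 0 0 0.5"

```text
clock: 10.3
position: [0.5475, 0.1445, 0.0481]
ee_rot: [0.683, 0.73, -0.001, 0.016]
ft_force: [0.5, 0.2, -0.8]
grip_width: 0.583
```

>>> apply_moves --pt "0 0 0 0 0.2" --pt "0 0 0 0 -0.1" --pt "0 0 0 0 -0.3" --pt "0 0 0 0 -0.6" --pt "0 0 0 0 -1"

```text
clock: 10.72
position: [0.5476, 0.1445, 0.0481]
ee_rot: [0.683, 0.73, -0.001, 0.016]
ft_force: [0.4, -0.0, 0.7]
grip_width: 0.903
```

>>> apply_moves --pt "0 0 0 0 -1" --pt "0 0 -0.012 0 -1" --pt "0 0 -0.02 0 -1" --pt "0 0 -0.03 0 -1" --pt "0 0 -0.03 0 -1"

```text
clock: 11.13
position: [0.5416, 0.1456, 0.1387]
ee_rot: [0.683, 0.731, -0.005, 0.012]
ft_force: [1.0, 0.2, 0.8]
grip_width: 1.0
```

>>> apply_moves --pt "0 0 -0.03 0 -1" --pt "0 0 -0.03 0 -1" --pt "0 0 -0.03 0 -1" --pt "0 0 0 0 -1" --pt "0 0 0 0 -1"

```text
clock: 11.55
position: [0.5411, 0.1502, 0.2445]
ee_rot: [0.682, 0.731, -0.001, 0.016]
ft_force: [-0.1, 0.6, 0.2]
grip_width: 0.997
```

```bash
python3 go.py .397 .333 .2 95
```

```text
clk 11.55 pos [0.5411 0.1502 0.2445] alpha 94.0 tilt 1.78 w 0.997 F [-0.1  0.6  0.2]
 tool turn -1.0 ; then shift (after turn) [ 0.1947 -0.1277  0.0445]  shift now [ 0.1934 -0.1318  0.0373]
```

>>> apply_moves --pt "0.028 -0.019 0 0 -1" --pt "0.028 -0.019 0 0 -1" --pt "0.028 -0.019 0 0 -1" --pt "0.028 -0.019 0 0 -1" --pt "0.028 -0.019 0 0 -1"

```text
clock: 11.97
position: [0.438, 0.2802, 0.2392]
ee_rot: [0.687, 0.726, -0.001, 0.017]
ft_force: [0.9, 1.5, -0.3]
grip_width: 0.998
```

>>> apply_moves --pt "0.028 -0.019 0 0 -1" --pt "0.015 -0.01 0 0 -1" --pt "0 0 0 0 -1" --pt "0 0 0 0 -1"

```text
clock: 12.3
position: [0.3973, 0.3292, 0.2366]
ee_rot: [0.683, 0.731, -0.001, 0.016]
ft_force: [0.0, -0.2, -0.3]
grip_width: 0.998
```

Run:
```python
from h import *
from go import go
p,d=shot("top");X=cloud("top",d)
cv2.imwrite("pics/t2.png",cv2.resize(p[200:330,150:300],None,fx=4,fy=4,interpolation=3)[...,::-1])
q=X[220:285,215:290].reshape(-1,3);q=q[(q[:,2]>.075)&(q[:,2]<.12)];lo,hi=np.percentile(q,[1,99],axis=0);print("rim",len(q),(lo+hi)/2,hi-lo)
go(.397,.333,.037,95)
```

```text
rim 144 [0.54844062 0.14320738 0.08782263] [0.05128374 0.05918936 0.0217119 ]
clk 12.35 pos [0.3974 0.3291 0.2366] alpha 93.9 tilt 1.85 w 1.002 F [ 0.2 -0.5 -0.2]
 tool turn -1.1 ; then shift (after turn) [ 4.000e-03 -1.000e-04  1.996e-01]  shift now [ 0.009  -0.0041  0.1994]
```

View pics/t2.png

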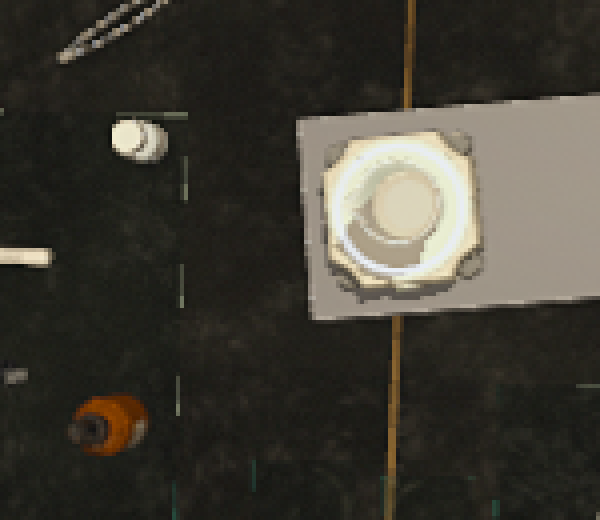

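Run:
```python
from h import *
for l,q,z in [("teat",(172.4,307),.104),("body",(178,306.2),.052),("cap",(182,234.2),.062),("liq",(251.2,250.7),.05),("liq0",(251.2,250.7),.036),("plate",(250,251.3),.032)]: print(l,at_z("top",q,z).round(4))
```

```text
teat [0.3998 0.3288 0.104 ]
body [0.3974 0.3293 0.052 ]
cap [0.5876 0.3223 0.062 ]
liq [0.5482 0.1393 0.05  ]
liq0 [0.5487 0.141  0.036 ]
plate [0.5472 0.1447 0.032 ]
```

>>> apply_moves --pt "0.002 0 0.015 0 -1" --pt "0 -0.002 0.025 0 -1" --pt "0.001 0 0.025 0 -1" --pt "0 0 0.015 0 -1" --pt "0 0 0 0 -1"

```text
clock: 12.77
position: [0.4026, 0.3244, 0.1539]
ee_rot: [0.686, 0.727, -0.001, 0.017]
ft_force: [0.1, -0.4, -0.2]
grip_width: 0.997
```

```bash
python3 go.py .398 .330 .037 94
```

```text
clk 12.77 pos [0.4026 0.3244 0.1539] alpha 93.3 tilt 1.98 w 0.997 F [ 0.1 -0.4 -0.2]
 tool turn -0.7 ; then shift (after turn) [ 0.0059 -0.0042  0.1169]  shift now [ 0.009  -0.0069  0.1166]
```

>>> apply_moves --pt "0.005 -0.004 0.01 0 -1" --pt "0.002 -0.002 0.02 0 -1" --pt "0.001 -0.001 0.02 0 -1" --pt "0.001 0 0.015 0 -1" --pt "0 0 0 0 -1"

```text
clock: 13.18
position: [0.4004, 0.3297, 0.0877]
ee_rot: [0.689, 0.724, 0.0, 0.018]
ft_force: [-0.4, -0.4, -0.3]
grip_width: 1.001
```

```bash
python3 go.py .398 .330 .037 94
```

```text
clk 13.18 pos [0.4004 0.3297 0.0877] alpha 92.8 tilt 2.07 w 1.001 F [-0.4 -0.4 -0.3]
 tool turn -1.2 ; then shift (after turn) [ 0.0004 -0.0023  0.0507]  shift now [ 0.0017 -0.0036  0.0506]
```

>>> apply_moves --pt "0.001 -0.003 0.01 0 -1" --pt "0.001 -0.001 0.014 0 -1" --pt "0 0 0.014 0 -1" --pt "0 0 0.007 0 -1" --pt "0 0 0 0 -1"

```text
clock: 13.6
position: [0.3992, 0.3316, 0.0418]
ee_rot: [0.69, 0.724, 0.003, 0.019]
ft_force: [0.2, 0.8, -0.6]
grip_width: 1.001
```

Run:
```python
from h import *
p,_=shot("side");cv2.imwrite("pics/d1.png",cv2.resize(p[280:390,340:480],None,fx=4,fy=4,interpolation=3)[...,::-1])
from go import go
go(.398,.330,.037,94)
```

```text
clk 13.65 pos [0.3993 0.3317 0.0424] alpha 92.7 tilt 2.15 w 1.000 F [0.2 0.4 1.1]
 tool turn -1.3 ; then shift (after turn) [-0.0017 -0.0014  0.0054]  shift now [-0.0016 -0.0015  0.0054]
```

View pics/d1.png

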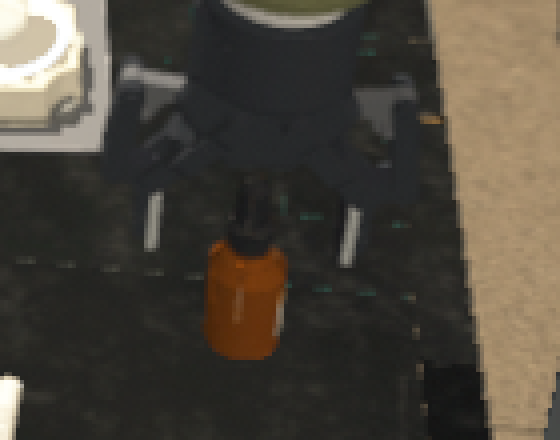

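>>> apply_moves --pt "-0.001 -0.001 0.003 0 -1" --pt "0 0 0.0025 0 -1" --pt "0 0 0 0 -0.5" --pt "0 0 0 0 -0.1" --pt "0 0 0 0 0.1"

```text
clock: 14.07
position: [0.3995, 0.3315, 0.0386]
ee_rot: [0.69, 0.723, 0.004, 0.019]
ft_force: [0.2, -0.2, -0.1]
grip_width: 0.605
```

>>> apply_moves --pt "0 0 0 0 0.3" --pt "0 0 0 0 0.5" --pt "0 0 0 0 0.7" --pt "0 0 0 0 0.7" --pt "0 0 0 0 0.7" --squeeze 30

```text
clock: 14.48
position: [0.3999, 0.3318, 0.0394]
ee_rot: [0.69, 0.723, 0.005, 0.019]
ft_force: [0.2, 0.0, -1.0]
grip_width: 0.423
```

>>> apply_moves --pt "0 0 -0.01 0 0.7" --pt "0 0 -0.015 0 0.7" --pt "0 0 -0.015 0 0.7" --pt "0 0 0 0 0.7" --pt "0 0 0 0 0.7"

```text
clock: 14.9
position: [0.3978, 0.3325, 0.0822]
ee_rot: [0.69, 0.724, 0.004, 0.019]
ft_force: [0.7, -0.1, -1.8]
grip_width: 0.423
```

Run:
```python
from h import *
p,_=shot("side");cv2.imwrite("pics/d2.png",cv2.resize(p[260:390,340:480],None,fx=4,fy=4,interpolation=3)[...,::-1])
from go import go
go(.5586,.0167,.15,94)
```

```text
clk 14.95 pos [0.3979 0.3327 0.0822] alpha 92.7 tilt 2.22 w 0.424 F [ 0.6 -0.1  0.6]
 tool turn -1.3 ; then shift (after turn) [-0.3264  0.1383 -0.0678]  shift now [-0.3246  0.1474 -0.0562]
```

View pics/d2.png

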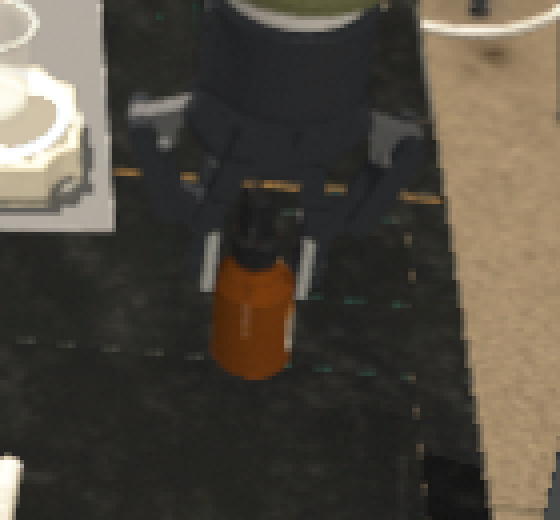

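>>> apply_moves --pt "-0.01 0 -0.015 0 0.7" --pt "-0.02 0 -0.015 0 0.7" --pt "-0.03 0 -0.015 0 0.7" --pt "-0.03 0 -0.01 0 0.7" --pt "-0.03 0 0 0 0.7"

```text
clock: 15.37
position: [0.3987, 0.2158, 0.1384]
ee_rot: [0.686, 0.727, 0.004, 0.016]
ft_force: [1.6, 0.1, 0.0]
grip_width: 0.419
```

>>> apply_moves --pt "-0.03 0 0 0 0.7" --pt "-0.03 0 0 0 0.7" --pt "-0.03 0 0 0 0.7" --pt "-0.03 0 0 0 0.7" --pt "-0.03 0.005 0 0 0.7"

```text
clock: 15.78
position: [0.4105, 0.0585, 0.14]
ee_rot: [0.686, 0.728, 0.003, 0.016]
ft_force: [1.7, 0.2, -1.7]
grip_width: 0.424
```

>>> apply_moves --pt "-0.02 0.01 0 0 0.7" --pt "0 0.02 0 0 0.7" --pt "0 0.02 0 0 0.7" --pt "0 0.02 0 0 0.7" --pt "0 0.01 0 0 0.7"

```text
clock: 16.2
position: [0.4918, 0.031, 0.1394]
ee_rot: [0.691, 0.723, -0.0, 0.017]
ft_force: [-1.1, 0.4, 0.8]
grip_width: 0.42
```

```bash
python3 go.py .5586 .0167 .1 94
```

```text
clk 16.20 pos [0.4918 0.031  0.1394] alpha 92.6 tilt 1.91 w 0.420 F [-1.1  0.4  0.8]
 tool turn -1.4 ; then shift (after turn) [-0.019   0.0656  0.0394]  shift now [-0.0164  0.0652  0.0413]
```

>>> apply_moves --pt "-0.005 0.018 0 0 0.7" --pt "-0.005 0.02 0 0 0.7" --pt "-0.004 0.018 0.01 0 0.7" --pt "0 0.006 0.015 0 0.7" --pt "0 0 0 0 0.7"

```text
clock: 16.62
position: [0.5584, 0.018, 0.1112]
ee_rot: [0.691, 0.722, -0.002, 0.015]
ft_force: [-1.4, 1.3, -1.6]
grip_width: 0.423
```

```bash
python3 go.py .5590 .0167 .042 94
```

```text
clk 16.62 pos [0.5584 0.018  0.1112] alpha 92.5 tilt 1.75 w 0.423 F [-1.4  1.3 -1.6]
 tool turn -1.5 ; then shift (after turn) [-0.0013  0.0005  0.0692]  shift now [ 0.0004 -0.0008  0.0692]
```

>>> apply_moves --pt "0 0 0.012 0 0.7" --pt "0 0 0.015 0 0.7" --pt "0 0 0.015 0 0.7" --pt "0 0 0.012 0 0.7" --pt "0 0 0 0 0.7"

```text
clock: 17.03
position: [0.5568, 0.0171, 0.0529]
ee_rot: [0.691, 0.723, -0.003, 0.014]
ft_force: [-1.1, 0.5, -0.4]
grip_width: 0.426
```

```bash
python3 go.py .5590 .0167 .042 94
```

```text
clk 17.03 pos [0.5568 0.0171 0.0529] alpha 92.6 tilt 1.66 w 0.426 F [-1.1  0.5 -0.4]
 tool turn -1.4 ; then shift (after turn) [-0.0005  0.0022  0.0109]  shift now [-0.0002  0.002   0.0109]
```

>>> apply_moves --pt "0 0.002 0.004 0 0.7" --pt "0 0 0.004 0 0.7" --pt "0 0 0.002 0 0.7" --pt "0 0 0.0 0 0.7"

```text
clock: 17.37
position: [0.5588, 0.0171, 0.0431]
ee_rot: [0.691, 0.723, -0.002, 0.015]
ft_force: [-0.5, -0.1, -0.1]
grip_width: 0.423
```

>>> apply_moves --pt "0 0 0.0015 0 0.7" --pt "0 0 0 0 0.7"

```text
clock: 17.53
position: [0.5596, 0.0172, 0.0426]
ee_rot: [0.691, 0.723, -0.002, 0.015]
ft_force: [-0.1, -0.1, -0.2]
grip_width: 0.427
```

>>> apply_moves --pt "0 0 0.001 0 0.7" --pt "0 0 0 0 0.7"

```text
clock: 17.7
position: [0.5602, 0.0172, 0.0425]
ee_rot: [0.691, 0.723, -0.002, 0.016]
ft_force: [0.3, 0.2, -0.8]
grip_width: 0.429
```

>>> apply_moves --pt "0 0 0 0 0.4" --pt "0 0 0 0 0.1" --pt "0 0 0 0 -0.3" --pt "0 0 0 0 -0.6" --pt "0 0 0 0 -1"

```text
clock: 18.12
position: [0.5606, 0.0172, 0.0427]
ee_rot: [0.691, 0.723, -0.001, 0.016]
ft_force: [-0.4, -0.2, -0.2]
grip_width: 0.854
```

>>> apply_moves --pt "0 0 0 0 -1" --pt "0 0 -0.012 0 -1" --pt "0 0 -0.015 0 -1" --pt "0 0 -0.03 0 -1" --pt "0 0 -0.03 0 -1"

```text
clock: 18.53
position: [0.5545, 0.0192, 0.1282]
ee_rot: [0.69, 0.723, -0.005, 0.012]
ft_force: [0.6, -0.2, 0.3]
grip_width: 0.999
```

>>> apply_moves --pt "0 0 -0.03 0 -1" --pt "0 0 -0.03 0 -1" --pt "0 0 -0.03 0 -1" --pt "0 0 0 0 -1" --pt "0 0 0 0 -1"

```text
clock: 18.95
position: [0.5547, 0.0232, 0.234]
ee_rot: [0.69, 0.724, -0.001, 0.016]
ft_force: [-0.7, 0.5, -0.0]
grip_width: 0.999
```

```bash
python3 go.py .5878 .3235 .2 94
```

```text
clk 18.95 pos [0.5547 0.0232 0.234 ] alpha 92.8 tilt 1.79 w 0.999 F [-0.7  0.5 -0. ]
 tool turn -1.2 ; then shift (after turn) [0.2973 0.0539 0.034 ]  shift now [0.2991 0.047  0.0279]
```

>>> apply_moves --pt "0.015 0.003 0 0 -1" --pt "0.03 0.005 0 0 -1" --pt "0.03 0.005 0 0 -1" --pt "0.03 0.005 0 0 -1" --pt "0.03 0.005 0 0 -1"

```text
clock: 19.37
position: [0.5728, 0.1543, 0.2323]
ee_rot: [0.695, 0.719, -0.002, 0.018]
ft_force: [-0.3, -0.5, -0.1]
grip_width: 1.003
```

>>> apply_moves --pt "0.03 0.005 0 0 -1" --pt "0.03 0.005 0 0 -1" --pt "0.03 0.005 0 0 -1" --pt "0.02 0.003 0 0 -1" --pt "0 0 0 0 -1"

```text
clock: 19.78
position: [0.5835, 0.2767, 0.2264]
ee_rot: [0.692, 0.722, -0.003, 0.015]
ft_force: [-0.4, 0.9, 0.5]
grip_width: 0.996
```

Run:
```python
from h import *
from go import go
p,d=shot("top");X=cloud("top",d)
for l,(x0,x1,y0,y1,z0,z1) in dict(teat=(.5,.62,-.04,.07,.075,.115),beaker=(.49,.6,.09,.2,.07,.115)).items():
    q=X.reshape(-1,3);q=q[(q[:,0]>x0)&(q[:,0]<x1)&(q[:,1]>y0)&(q[:,1]<y1)&(q[:,2]>z0)&(q[:,2]<z1)];lo,hi=np.percentile(q,[1,99],axis=0);print(l,len(q),((lo+hi)/2).round(4),(hi-lo).round(4))
go(.5878,.3235,.013,94)
```

```text
teat 60 [0.5565 0.0243 0.0947] [0.0208 0.0193 0.0342]
beaker 153 [0.5485 0.1431 0.0847] [0.0515 0.0583 0.027 ]
clk 19.83 pos [0.5837 0.275  0.2263] alpha 92.3 tilt 1.83 w 1.001 F [-0.2  0.4  0.2]
 tool turn -1.7 ; then shift (after turn) [0.0481 0.0075 0.2133]  shift now [0.0541 0.0026 0.212 ]
```

>>> apply_moves --pt "0.02 0.001 0 0 -1" --pt "0.02 0.001 0.01 0 -1" --pt "0.01 0 0.02 0 -1" --pt "0 0 0.025 0 -1" --pt "0 0 0 0 -1"

```text
clock: 20.25
position: [0.5862, 0.3197, 0.1679]
ee_rot: [0.694, 0.72, -0.005, 0.017]
ft_force: [0.2, -1.6, -1.1]
grip_width: 1.003
```

Run:
```python
from h import *
from go import go
go(.588,.3245,.013,94)
p,d=shot("side");p2,_=shot("top")
for n in("side","top"):
  for t,z in(("dropper_mid",.056),("vial_mid",.031),("beaker_mid",.063)):
    for r in nets.place_of(n,t)[:2]: print(n,t,np.round(r["xy"],1),round(r["conf"],2),at_z(n,r["xy"],z).round(3))
c=np.zeros((600,800,3),np.uint8)
a=cv2.resize(p[260:370,280:380],(400,440),interpolation=3);b=cv2.resize(p2[220:290,220:320],(400,280),interpolation=3)
c[:440,:400]=a;c[:280,400:]=b;c[290:570,400:]=cv2.resize(p[230:300,290:390],(400,280),interpolation=3);cv2.imwrite("pics/v1.png",c[...,::-1])
```

```text
clk 20.25 pos [0.5862 0.3197 0.1679] alpha 92.0 tilt 2.01 w 1.003 F [ 0.2 -1.6 -1.1]
 tool turn -2.0 ; then shift (after turn) [0.0046 0.0021 0.1549]  shift now [ 0.0094 -0.0007  0.1547]
side dropper_mid [338.7 250.8] 0.54 [0.56  0.018 0.056]
side dropper_mid [337.3 406.7] 0.39 [0.504 0.502 0.056]
side beaker_mid [335.1 274.2] 0.55 [0.555 0.133 0.063]
top dropper_mid [297.5 247.8] 0.51 [0.558 0.017 0.056]
top vial_mid [300.5 247. ] 0.71 [0.562 0.009 0.031]
top vial_mid [185.1 233.6] 0.57 [0.591 0.323 0.031]
top beaker_mid [250.4 249.8] 0.91 [0.55  0.14  0.063]
```

View pics/v1.png

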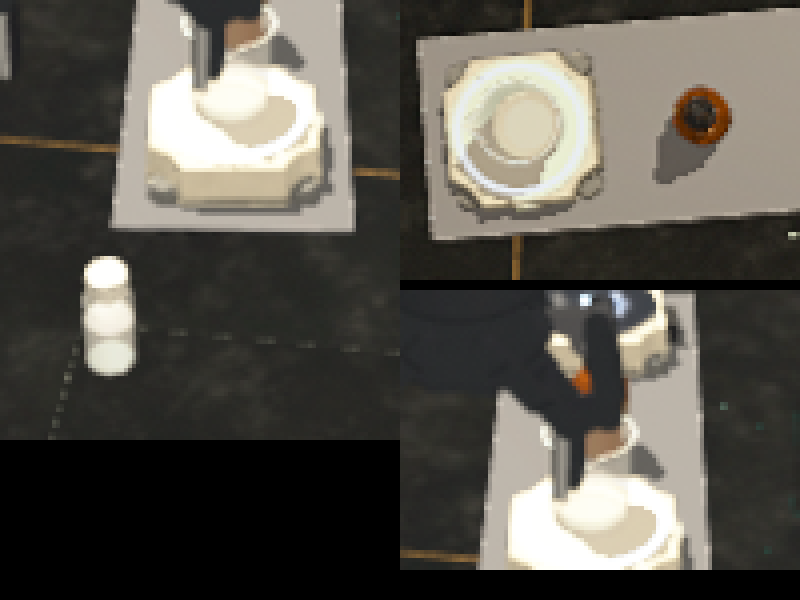

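>>> apply_moves --pt "0.005 0 0.015 0 -1" --pt "0.002 0 0.025 0 -1" --pt "0.002 0 0.025 0 -1" --pt "0 0 0.015 0 -1" --pt "0 0 0 0 -1"

```text
clock: 21.07
position: [0.5916, 0.3303, 0.0923]
ee_rot: [0.695, 0.719, 0.002, 0.019]
ft_force: [0.2, -0.6, -0.9]
grip_width: 0.998
```

Run:
```python
from h import *
from go import go
go(.588,.3245,.013,92)
for q,z in (((280+110/4,260+357/4),.003),((280+108/4,260+270/4),.062)):print(at_z("side",q,z))
```

```text
clk 21.07 pos [0.5916 0.3303 0.0923] alpha 92.0 tilt 2.19 w 0.998 F [ 0.2 -0.6 -0.9]
 tool turn -0.0 ; then shift (after turn) [-0.0057 -0.0038  0.0793]  shift now [-0.0038 -0.0061  0.0793]
[0.58886861 0.32557204 0.003     ]
[0.5879736  0.32406716 0.062     ]
```

Vial position confirmed at (.588, .3245) by both cameras.

>>> apply_moves --pt "-0.003 -0.004 0.008 0 -1" --pt "-0.001 -0.002 0.015 0 -1" --pt "0 0 0.015 0 -1" --pt "0 0 0.012 0 -1" --pt "0 0 0 0 -1"

```text
clock: 21.48
position: [0.5871, 0.3253, 0.0405]
ee_rot: [0.695, 0.719, 0.004, 0.019]
ft_force: [0.1, 0.6, -0.6]
grip_width: 0.999
```

```bash
python3 go.py .588 .325 .013 92
```

```text
clk 21.48 pos [0.5871 0.3253 0.0405] alpha 92.0 tilt 2.23 w 0.999 F [ 0.1  0.6 -0.6]
 tool turn -0.0 ; then shift (after turn) [-0.0004  0.0009  0.0275]  shift now [0.0003 0.     0.0275]
```

>>> apply_moves --pt "0 0 0.01 0 -1" --pt "0 0 0.01 0 -1" --pt "0 0 0.006 0 -1" --pt "0 0 0 0 -0.4" --pt "0 0 0 0 0"

```text
clock: 21.9
position: [0.5888, 0.3252, 0.0127]
ee_rot: [0.695, 0.719, 0.004, 0.019]
ft_force: [0.6, -0.2, 0.6]
grip_width: 0.748
```

>>> apply_moves --pt "0 0 0 0 0.2" --pt "0 0 0 0 0.3" --pt "0 0 0 0 0.45" --pt "0 0 0 0 0.7" --pt "0 0 0 0 0.9" --squeeze 25

```text
clock: 22.32
position: [0.5896, 0.3259, 0.0144]
ee_rot: [0.695, 0.719, 0.005, 0.019]
ft_force: [-0.1, -0.3, -0.2]
grip_width: 0.305
```

>>> apply_moves --pt "0 0 0 0 0.9" --pt "0 0 0 0 0.9"

```text
clock: 22.48
position: [0.5897, 0.3261, 0.0148]
ee_rot: [0.695, 0.719, 0.006, 0.02]
ft_force: [0.3, 0.3, -0.3]
grip_width: 0.312
```

>>> apply_moves --pt "0 0 -0.01 0 0.9" --pt "0 0 -0.015 0 0.9" --pt "0 0 -0.02 0 0.9" --pt "0 0 -0.02 0 0.9" --pt "0 0 0 0 0.9"

```text
clock: 22.9
position: [0.5867, 0.3276, 0.086]
ee_rot: [0.695, 0.719, 0.005, 0.019]
ft_force: [0.5, 0.9, 0.6]
grip_width: 0.307
```

Run:
```python
from h import *
from go import go
go(.642,.156,.10,92)
shot("side")
for r in nets.look_for("side","vial_mid")[:3]: print(r)
```

```text
clk 22.90 pos [0.5867 0.3276 0.086 ] alpha 92.0 tilt 2.28 w 0.307 F [0.5 0.9 0.6]
 tool turn -0.0 ; then shift (after turn) [-0.1735  0.0493 -0.014 ]  shift now [-0.1737  0.0497 -0.0088]
{'rect': [297.4, 300.0, 15.7, 32.5], 'conf': 0.75}
```

>>> apply_moves --pt "-0.005 0.01 0 0 0.9" --pt "-0.01 0.02 0 0 0.9" --pt "-0.02 0.018 0 0 0.9" --pt "-0.03 0.005 0 0 0.9" --pt "-0.03 0 0 0 0.9"

```text
clock: 23.42
position: [0.6422, 0.2371, 0.0838]
ee_rot: [0.69, 0.723, 0.003, 0.016]
ft_force: [-0.3, -0.0, 0.3]
grip_width: 0.304
```

>>> apply_moves --pt "-0.03 0 0 0 0.9" --pt "-0.02 0 0 0 0.9" --pt "-0.015 0 0 0 0.9" --pt "0 0 0 0 0.9" --pt "0 0 0 0 0.9"

```text
clock: 23.83
position: [0.6487, 0.1543, 0.0802]
ee_rot: [0.695, 0.719, -0.002, 0.017]
ft_force: [-0.8, 0.1, 0.1]
grip_width: 0.311
```

```bash
python3 go.py .642 .1565 .016 92
```

```text
clk 23.83 pos [0.6487 0.1543 0.0802] alpha 91.9 tilt 1.95 w 0.311 F [-0.8  0.1  0.1]
 tool turn -0.1 ; then shift (after turn) [ 0.0024 -0.0066  0.0642]  shift now [ 0.0041 -0.0079  0.0639]
```

>>> apply_moves --pt "0.003 -0.006 0.01 0 0.9" --pt "0 -0.002 0.015 0 0.9" --pt "0 0 0.012 0 0.9" --pt "0 0 0.008 0 0.9" --pt "0 0 0 0 0.9"

```text
clock: 24.25
position: [0.6394, 0.1604, 0.0296]
ee_rot: [0.693, 0.72, -0.002, 0.015]
ft_force: [-0.7, 0.0, -0.7]
grip_width: 0.306
```

```bash
python3 go.py .642 .1565 .015 92
```

```text
clk 24.25 pos [0.6394 0.1604 0.0296] alpha 92.2 tilt 1.78 w 0.306 F [-0.7  0.  -0.7]
 tool turn 0.2 ; then shift (after turn) [-0.004   0.0025  0.0146]  shift now [-0.0037  0.0022  0.0147]
```

>>> apply_moves --pt "-0.004 0.002 0.004 0 0.9" --pt "0 0 0.005 0 0.9" --pt "0 0 0.003 0 0.9" --pt "0 0 0 0 0.9"

```text
clock: 24.58
position: [0.6416, 0.158, 0.0162]
ee_rot: [0.692, 0.721, -0.002, 0.015]
ft_force: [-1.1, 0.4, -0.0]
grip_width: 0.312
```

>>> apply_moves --pt "0 0 0.0015 0 0.9" --pt "0 0 0 0 0.9"

```text
clock: 24.75
position: [0.642, 0.1581, 0.015]
ee_rot: [0.692, 0.721, -0.001, 0.015]
ft_force: [-0.2, -0.2, -0.2]
grip_width: 0.307
```

>>> apply_moves --pt "0 0 0.001 0 0.9" --pt "0 0 0 0 0.9"

```text
clock: 24.92
position: [0.6424, 0.1581, 0.0146]
ee_rot: [0.692, 0.721, -0.001, 0.015]
ft_force: [-0.2, -0.2, 0.3]
grip_width: 0.304
```

>>> apply_moves --pt "0 0 0.001 0 0.9" --pt "0 0 0 0 0.9"

```text
clock: 25.08
position: [0.6427, 0.1582, 0.0139]
ee_rot: [0.692, 0.721, -0.001, 0.015]
ft_force: [-0.4, -0.7, 0.6]
grip_width: 0.303
```

Down; release and rise.

>>> apply_moves --pt "0 0 0 0 0.5" --pt "0 0 0 0 0.3" --pt "0 0 0 0 0" --pt "0 0 0 0 -0.5" --pt "0 0 0 0 -0.5"

```text
clock: 25.5
position: [0.643, 0.1582, 0.0144]
ee_rot: [0.693, 0.721, -0.0, 0.016]
ft_force: [0.3, 0.9, 0.4]
grip_width: 0.746
```

>>> apply_moves --pt "0 0 -0.012 0 -0.5" --pt "0 0 -0.02 0 -0.5" --pt "0 0 -0.03 0 -0.5" --pt "0 0 -0.03 0 -0.5" --pt "0 0 -0.03 0 -0.5"

```text
clock: 25.92
position: [0.6361, 0.1597, 0.1359]
ee_rot: [0.692, 0.722, -0.006, 0.012]
ft_force: [0.9, -0.0, -0.2]
grip_width: 0.751
```

>>> apply_moves --pt "0 0 -0.03 0 -1" --pt "0 0 -0.03 0 -1" --pt "0 0 -0.03 0 -1" --pt "0 0 0 0 -1" --pt "0 0 0 0 -1"

```text
clock: 26.33
position: [0.6359, 0.1642, 0.2438]
ee_rot: [0.692, 0.722, 0.0, 0.015]
ft_force: [1.1, -0.1, -0.7]
grip_width: 0.995
```

```bash
python3 go.py .4155 -.359 .2 142.5
```

```text
clk 26.33 pos [0.6359 0.1642 0.2438] alpha 92.5 tilt 1.76 w 0.995 F [ 1.1 -0.1 -0.7]
 tool turn -50.0 ; then shift (after turn) [-0.1437 -0.5493  0.0438]  shift now [-0.5122 -0.2438  0.0496]
```

>>> apply_moves --pt "-0.015 -0.008 0 0 -1" --pt "-0.03 -0.015 0 0 -1" --pt "-0.03 -0.015 0 0 -1" --pt "-0.03 -0.015 0 0 -1" --pt "-0.03 -0.015 0 0 -1"

```text
clock: 26.75
position: [0.5711, 0.0318, 0.2444]
ee_rot: [0.686, 0.727, 0.003, 0.013]
ft_force: [0.1, -1.5, 0.0]
grip_width: 0.997
```

>>> apply_moves --pt "-0.03 -0.015 0 0 -1" --pt "-0.03 -0.015 0 0 -1" --pt "-0.03 -0.015 0 0 -1" --pt "-0.03 -0.015 0 0 -1" --pt "-0.03 -0.015 0 0 -1"

```text
clock: 27.17
position: [0.4982, -0.1287, 0.2435]
ee_rot: [0.686, 0.727, 0.002, 0.012]
ft_force: [0.2, 0.2, -0.0]
grip_width: 1.003
```

>>> apply_moves --pt "-0.03 -0.015 0 0 -1" --pt "-0.03 -0.015 0 0 -1" --pt "-0.03 -0.015 0 0 -1" --pt "-0.03 -0.015 0 0 -1" --pt "0 0 0 -5 -1"

```text
clock: 27.58
position: [0.4357, -0.2637, 0.2428]
ee_rot: [0.658, 0.753, -0.001, 0.011]
ft_force: [0.2, -0.0, -0.3]
grip_width: 1.002
```

>>> apply_moves --pt "0 0 0 -6 -1" --pt "0 0 0 -6 -1" --pt "0 0 0 -6 -1" --pt "0 0 0 -6 -1" --pt "0 0 0 -6 -1"

```text
clock: 28.0
position: [0.4316, -0.2662, 0.2407]
ee_rot: [0.432, 0.902, -0.004, 0.008]
ft_force: [0.8, 0.1, -0.1]
grip_width: 0.999
```

>>> apply_moves --pt "0 0 0 -6 -1" --pt "0 0 0 -5 -1" --pt "0 0 0 0 -1" --pt "0 0 0 0 -1"

```text
clock: 28.33
position: [0.4302, -0.2653, 0.2392]
ee_rot: [0.338, 0.941, -0.004, 0.006]
ft_force: [0.9, 0.5, -0.0]
grip_width: 1.0
```

```bash
python3 go.py .4155 -.359 .2 142.5
```

```text
clk 28.33 pos [ 0.4302 -0.2653  0.2392] alpha 140.5 tilt 0.85 w 1.000 F [ 0.9  0.5 -0. ]
 tool turn -2.0 ; then shift (after turn) [-0.0454 -0.0833  0.0392]  shift now [-0.0476 -0.0816  0.0402]
```

>>> apply_moves --pt "-0.012 -0.02 0 -2 -1" --pt "-0.014 -0.024 0 0 -1" --pt "-0.014 -0.024 0.01 0 -1" --pt "-0.007 -0.012 0.02 0 -1" --pt "0 0 0.02 0 -1"

```text
clock: 28.75
position: [0.42, -0.3609, 0.1929]
ee_rot: [0.326, 0.945, -0.006, 0.01]
ft_force: [-1.0, 0.4, -1.7]
grip_width: 1.002
```

>>> apply_moves --pt "0 0 0.025 0 -1" --pt "0 0 0.02 0 -1" --pt "0 0 0.01 0 -1" --pt "0 0 0 0 -1"

```text
clock: 29.08
position: [0.418, -0.3623, 0.1312]
ee_rot: [0.333, 0.943, -0.005, 0.007]
ft_force: [0.4, -0.5, -0.1]
grip_width: 0.999
```

```bash
python3 go.py .4155 -.359 .0 142.5
```

```text
clk 29.08 pos [ 0.418  -0.3623  0.1312] alpha 141.0 tilt 0.95 w 0.999 F [ 0.4 -0.5 -0.1]
 tool turn -1.5 ; then shift (after turn) [0.004  0.0011 0.1312]  shift now [0.0062 0.0016 0.1311]
```

>>> apply_moves --pt "0.003 0 0.02 -1.5 -1" --pt "0.001 0 0.025 0 -1" --pt "0.001 0 0.025 0 -1" --pt "0 0 0.015 0 -1" --pt "0 0 0 0 -1"

```text
clock: 29.5
position: [0.418, -0.3617, 0.0489]
ee_rot: [0.324, 0.946, -0.006, 0.01]
ft_force: [-1.6, 0.8, -0.2]
grip_width: 1.001
```

```bash
python3 go.py .4155 -.359 .0 142.5
```

```text
clk 29.50 pos [ 0.418  -0.3617  0.0489] alpha 142.2 tilt 1.36 w 1.001 F [-1.6  0.8 -0.2]
 tool turn -0.3 ; then shift (after turn) [0.0036 0.0006 0.0489]  shift now [0.0048 0.0009 0.0488]
```

>>> apply_moves --pt "0.003 0.001 0.01 0 -1" --pt "0.001 0 0.014 0 -1" --pt "0 0 0.012 0 -1" --pt "0 0 0.007 0 -1" --pt "0 0 0 0 -1"

```text
clock: 29.92
position: [0.4192, -0.3608, 0.0087]
ee_rot: [0.325, 0.946, -0.008, 0.014]
ft_force: [0.2, 0.7, 0.7]
grip_width: 0.999
```

Run:
```python
from h import *
p,_=shot("side");cv2.imwrite("pics/ti.png",cv2.resize(p[140:230,340:450],None,fx=5,fy=5,interpolation=3)[...,::-1])
from go import go
go(.4155,-.359,-.002,142.5)
```

```text
clk 29.97 pos [ 0.4194 -0.361   0.0093] alpha 142.1 tilt 1.80 w 0.994 F [ 0.1 -1.1  0.5]
 tool turn -0.4 ; then shift (after turn) [ 0.0043 -0.0008  0.0113]  shift now [ 0.0047 -0.0008  0.0112]
```

View pics/ti.png

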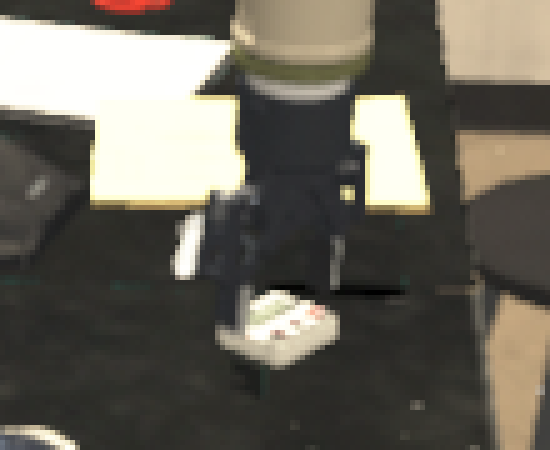

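>>> apply_moves --pt "0.004 -0.001 0.004 0 -1" --pt "0 0 0.004 0 -1" --pt "0 0 0.003 0 -1" --pt "0 0 0 0 -0.8" --pt "0 0 0 0 -0.7"

```text
clock: 30.38
position: [0.4167, -0.3604, -0.0006]
ee_rot: [0.325, 0.945, -0.008, 0.015]
ft_force: [0.4, 0.0, -0.1]
grip_width: 0.847
```

>>> apply_moves --pt "0 0 0 0 -0.6" --pt "0 0 0 0 -0.5" --pt "0 0 0 0 -0.4" --pt "0 0 0 0 -0.2" --pt "0 0 0 0 -0.2" --squeeze 25

```text
clock: 30.8
position: [0.417, -0.3607, 0.0001]
ee_rot: [0.325, 0.945, -0.009, 0.016]
ft_force: [0.6, -0.2, -1.0]
grip_width: 0.764
```

```bash
python3 go.py .4155 -.359 .05 142.5
```

```text
clk 30.80 pos [ 4.170e-01 -3.607e-01  1.000e-04] alpha 142.0 tilt 2.04 w 0.764 F [ 0.6 -0.2 -1. ]
 tool turn -0.5 ; then shift (after turn) [ 0.0023  0.0004 -0.0499]  shift now [ 0.0005  0.0001 -0.0499]
```

>>> apply_moves --pt "0 0 -0.01 0 -0.2" --pt "0 0 -0.015 0 -0.2" --pt "0 0 -0.02 0 -0.2" --pt "0 0 -0.02 0 -0.2" --pt "0 0 0 0 -0.2"

```text
clock: 31.22
position: [0.4147, -0.3579, 0.0688]
ee_rot: [0.325, 0.946, -0.008, 0.014]
ft_force: [0.1, 0.2, -0.3]
grip_width: 0.762
```

Run:
```python
from h import *
from go import go
go(.463,-.124,.06,186)
print(manip.get_obs()["joint_pos"].round(2))
shot("side")
for r in nets.look_for("side","timer_mid")[:2]: print(r)
```

```text
clk 31.22 pos [ 0.4147 -0.3579  0.0688] alpha 142.1 tilt 1.85 w 0.762 F [ 0.1  0.2 -0.3]
 tool turn -43.9 ; then shift (after turn) [-0.0725  0.2276  0.0088]  shift now [0.106  0.2142 0.0043]
[ 0.96  0.32 -0.39  1.86  0.16  0.96  1.41]
```

>>> apply_moves --pt "0.008 0.016 0 0 -0.2" --pt "0.012 0.024 0 0 -0.2" --pt "0.012 0.024 0 0 -0.2" --pt "0.012 0.024 0 0 -0.2" --pt "0.012 0.024 0 0 -0.2"

```text
clock: 31.73
position: [0.4346, -0.236, 0.0601]
ee_rot: [0.331, 0.944, -0.008, 0.011]
ft_force: [0.2, -0.3, -0.7]
grip_width: 0.762
```

>>> apply_moves --pt "0.012 0.024 0 0 -0.2" --pt "0.012 0.024 0 0 -0.2" --pt "0.008 0.016 0 -3 -0.2" --pt "0 0 0 -5.5 -0.2" --pt "0 0 0 -5.5 -0.2"

```text
clock: 32.15
position: [0.4484, -0.1551, 0.0554]
ee_rot: [0.203, 0.979, -0.008, 0.006]
ft_force: [-0.5, -0.2, -0.5]
grip_width: 0.761
```

>>> apply_moves --pt "0 0 0 -5.5 -0.2" --pt "0 0 0 -5.5 -0.2" --pt "0 0 0 -5.5 -0.2" --pt "0 0 0 -5.5 -0.2" --pt "0 0 0 0 -0.2"

```text
clock: 32.57
position: [0.4467, -0.1538, 0.0525]
ee_rot: [-0.008, 1.0, -0.008, 0.002]
ft_force: [0.1, 0.1, -0.6]
grip_width: 0.758
```

Run:
```python
from h import *
from go import go
go(.463,-.124,.05,186)
print(manip.get_obs()["joint_pos"].round(2))
```

```text
clk 32.57 pos [ 0.4467 -0.1538  0.0525] alpha -179.1 tilt 0.93 w 0.758 F [ 0.1  0.1 -0.6]
 tool turn -5.1 ; then shift (after turn) [-0.0193  0.0279  0.0025]  shift now [-0.0167  0.0296  0.0022]
[ 0.79  0.24 -0.61  2.03  0.19  0.92  1.66]
```

>>> apply_moves --pt "0 0 0 -5 -0.2" --pt "-0.006 0.01 0 0 -0.2" --pt "-0.008 0.012 0 0 -0.2" --pt "-0.005 0.006 0 0 -0.2" --pt "0 0 0 0 -0.2"

```text
clock: 32.98
position: [0.4615, -0.1245, 0.05]
ee_rot: [-0.049, 0.999, -0.007, 0.0]
ft_force: [-1.6, 0.4, -0.6]
grip_width: 0.758
```

```bash
python3 go.py .463 -.124 .003 186
```

```text
clk 32.98 pos [ 0.4615 -0.1245  0.05  ] alpha -174.4 tilt 0.82 w 0.758 F [-1.6  0.4 -0.6]
 tool turn -0.4 ; then shift (after turn) [-0.0016  0.0004  0.047 ]  shift now [-0.0016  0.0011  0.047 ]
```

>>> apply_moves --pt "-0.001 0.001 0.01 0 -0.2" --pt "0 0 0.014 0 -0.2" --pt "0 0 0.01 0 -0.2" --pt "0 0 0.004 0 -0.2" --pt "0 0 0 0 -0.2"

```text
clock: 33.4
position: [0.4614, -0.1257, 0.0079]
ee_rot: [-0.047, 0.999, -0.007, -0.0]
ft_force: [0.0, -0.1, 0.1]
grip_width: 0.76
```

```bash
python3 go.py .463 -.124 .001 186
```

```text
clk 33.40 pos [ 0.4614 -0.1257  0.0079] alpha -174.6 tilt 0.85 w 0.760 F [ 0.  -0.1  0.1]
 tool turn -0.6 ; then shift (after turn) [-0.0018  0.0015  0.0069]  shift now [-0.0018  0.0017  0.0069]
```

>>> apply_moves --pt "-0.001 0.001 0.003 -0.6 -0.2" --pt "0 0 0.002 0 -0.2" --pt "0 0 0.001 0 -0.2" --pt "0 0 0 0 -0.2"

```text
clock: 33.73
position: [0.4621, -0.1253, 0.0014]
ee_rot: [-0.053, 0.999, -0.007, -0.001]
ft_force: [-0.3, 0.1, -0.2]
grip_width: 0.763
```

>>> apply_moves --pt "0 0 0.001 0 -0.2" --pt "0 0 0 0 -0.2"

```text
clock: 33.9
position: [0.4625, -0.1254, 0.001]
ee_rot: [-0.052, 0.999, -0.008, -0.0]
ft_force: [-1.1, 0.0, 0.9]
grip_width: 0.762
```

>>> apply_moves --pt "0 0 0.001 0 -0.2" --pt "0 0 0 0 -0.2"

```text
clock: 34.07
position: [0.4627, -0.1255, 0.0008]
ee_rot: [-0.052, 0.999, -0.008, -0.0]
ft_force: [-3.0, 1.1, 4.2]
grip_width: 0.762
```

Contact felt. Release, rise and look.

>>> apply_moves --pt "0 0 0 0 -0.6" --pt "0 0 0 0 -0.8" --pt "0 0 0 0 -1" --pt "0 0 0 0 -1" --pt "0 0 -0.01 0 -1"

```text
clock: 34.48
position: [0.4623, -0.1253, 0.0103]
ee_rot: [-0.052, 0.999, -0.008, -0.001]
ft_force: [0.4, -0.1, -0.8]
grip_width: 0.997
```

>>> apply_moves --pt "0 0 -0.015 0 -1" --pt "0 0 -0.03 0 -1" --pt "0 0 -0.03 0 -1" --pt "0 0 -0.03 0 -1" --pt "0 0 -0.03 0 -1"

```text
clock: 34.9
position: [0.4589, -0.1212, 0.1487]
ee_rot: [-0.054, 0.999, -0.005, -0.005]
ft_force: [0.1, -0.1, 0.0]
grip_width: 1.002
```

>>> apply_moves --pt "0.03 -0.02 -0.03 0 -1" --pt "0.03 -0.02 -0.03 0 -1" --pt "0.03 -0.03 0 0 -1" --pt "0.03 -0.03 0 0 -1" --pt "0 -0.03 0 0 -1"

```text
clock: 35.32
position: [0.3621, -0.2553, 0.2186]
ee_rot: [-0.062, 0.998, -0.009, 0.003]
ft_force: [2.8, -1.5, 1.1]
grip_width: 1.005
```

>>> apply_moves --pt "0 -0.03 0 0 -1" --pt "0 -0.03 0 0 -1" --pt "0 -0.03 0 0 -1" --pt "0 -0.03 0 0 -1" --pt "0 -0.03 0 0 -1"

```text
clock: 35.73
position: [0.3781, -0.4115, 0.228]
ee_rot: [-0.061, 0.998, -0.012, 0.005]
ft_force: [0.9, 1.0, 1.2]
grip_width: 1.0
```

Run:
```python
from h import *
from go import go
p,d=shot("top");X=cloud("top",d);ps,_=shot("side")
c=np.zeros((600,800,3),np.uint8)
c[:330,:]=cv2.resize(p[195:318,215:400],(800,532),interpolation=3)[:330] if False else cv2.resize(p[205:310,215:400],(800,330),interpolation=3)
c[330:]=cv2.resize(ps[200:370,270:420],(238,270),interpolation=3).repeat(1,0) if False else 0
c[330:,:400]=cv2.resize(ps[215:340,280:420],(400,270),interpolation=3);c[330:,400:]=cv2.resize(p,(400,270))
cv2.imwrite("pics/fin.png",c[...,::-1])
g=cv2.cvtColor(p,cv2.COLOR_RGB2GRAY);m=np.zeros_like(g)
q=X.reshape(-1,3)
for l,(x0,x1,y0,y1,z0,z1) in dict(teat=(.5,.62,-.04,.07,.075,.115),beaker=(.49,.6,.09,.2,.07,.115),vial=(.6,.7,.11,.21,.02,.08),timer=(.41,.515,-.19,-.06,.009,.03),ctrl=(.505,.65,-.18,-.04,.02,.05)).items():
    s=q[(q[:,0]>x0)&(q[:,0]<x1)&(q[:,1]>y0)&(q[:,1]<y1)&(q[:,2]>z0)&(q[:,2]<z1)];lo,hi=np.percentile(s,[1,99],axis=0);print(l,len(s),((lo+hi)/2).round(4),(hi-lo).round(4))
    if l in("timer","ctrl"): print("  rect",cv2.minAreaRect(s[:,:2].astype(np.float32)))
m[265:300,335:375]=(g[265:300,335:375]>110);m=cv2.morphologyEx(m,cv2.MORPH_CLOSE,np.ones((7,7)))
cs=cv2.findContours(m,0,cv2.CHAIN_APPROX_NONE)[0];k=max(cs,key=cv2.contourArea)
print("timer",cv2.minAreaRect(np.array([at_z("top",u,.016)[:2] for u in k[:,0].astype(float)],np.float32)))
for n in("side","top"):
  for t,z in(("dropper_mid",.056),("vial_mid",.031),("beaker_mid",.063),("timer_mid",.008)):
    for r in nets.place_of(n,t)[:1]: print(n,t,np.round(r["xy"],1),round(r["conf"],2),at_z(n,r["xy"],z).round(3))
go(.3,-.3,.25,186)
```

```text
teat 61 [0.5565 0.0251 0.0941] [0.0207 0.0207 0.0344]
beaker 150 [0.5485 0.143  0.0853] [0.0514 0.0589 0.0243]
vial 94 [0.641  0.1565 0.0436] [0.0237 0.0232 0.045 ]
timer 493 [ 0.4603 -0.1249  0.0167] [0.0577 0.0655 0.0124]
  rect ((0.4709087312221527, -0.12387821823358536), (0.0766463428735733, 0.06467966735363007), 6.914914608001709)
ctrl 1278 [ 0.5738 -0.1106  0.03  ] [0.1049 0.0978 0.0175]
  rect ((0.5713430047035217, -0.11185768246650696), (0.11086218804121017, 0.10163506120443344), 9.676036834716797)
timer ((0.47402915358543396, -0.13677595555782318), (0.08407013863325119, 0.10099076479673386), 1.1024349927902222)
side vial_mid [294.  289.3] 0.77 [0.651 0.162 0.031]
side beaker_mid [332.3 274.3] 0.92 [0.561 0.134 0.063]
side timer_mid [373.3 240.3] 0.53 [ 0.476 -0.126  0.008]
top dropper_mid [297.7 249.4] 0.7 [0.554 0.016 0.056]
top vial_mid [249.  215.2] 0.65 [0.645 0.15  0.031]
top beaker_mid [250.4 248.8] 0.92 [0.553 0.14  0.063]
top timer_mid [350.9 284.8] 0.6 [ 0.462 -0.13   0.008]
clk 36.23 pos [ 0.3784 -0.4095  0.2275] alpha -173.0 tilt 1.48 w 0.999 F [-0.  -0.6 -0.2]
 tool turn 1.0 ; then shift (after turn) [ 0.0666  0.1171 -0.0225]  shift now [ 0.0642  0.1177 -0.0259]
```

View pics/fin.png

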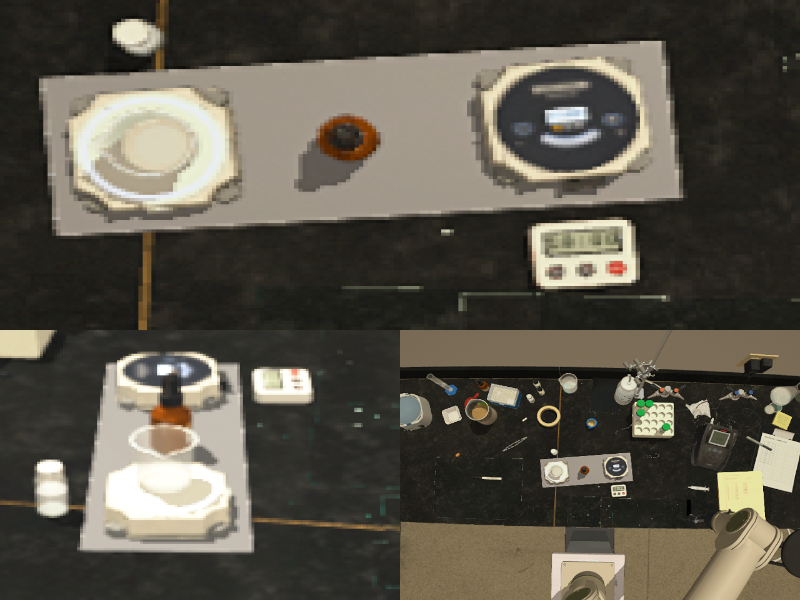

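Run:
```python
from h import *
p,d=shot("top");h=cv2.cvtColor(p,cv2.COLOR_RGB2HSV)
m=np.zeros((480,640),np.uint8);s=(slice(230,265),slice(275,320));m[s]=((h[s][...,0]<15)&(h[s][...,1]>130))*1
m=cv2.morphologyEx(m,cv2.MORPH_CLOSE,np.ones((9,9)))
v,u=np.nonzero(m);print(u.min(),u.max(),v.min(),v.max(),u.mean(),v.mean(),len(u))
c=camera_info("top");R=Rot.from_quat(c["rotation"]);rv=R.inv().as_rotvec();tv=-R.inv().apply(c["xyz"])
a=np.linspace(0,6.283,200)
for y in(.0167,.0205,.0245):
    pts=np.vstack([np.c_[.558+.019*np.cos(a),y+.019*np.sin(a),np.full(200,z)] for z in(.003,.03,.055)])
    q=cv2.projectPoints(pts,rv,tv,c["camera_matrix"],np.array([c["k1"],0,0,0]))[0][:,0]
    M=np.zeros_like(m);cv2.fillConvexPoly(M,cv2.convexHull(q.round().astype(np.int32)),1);V,U=np.nonzero(M)
    print(y,q.min(0).round(1),q.max(0).round(1),U.mean().round(2),V.mean().round(2))
# mat middle check in px, same picture
print(cv2.projectPoints(np.array([[.5586,.0167,.003]]),rv,tv,c["camera_matrix"],np.array([c["k1"],0,0,0]))[0])
```

```text
288 302 242 255 294.9935897435897 248.64743589743588 156
0.0167 [290.3 240.7] [304.8 255.6] 297.59 248.31
0.0205 [288.8 240.7] [303.4 255.6] 296.14 248.08
0.0245 [287.3 240.6] [302.  255.5] 294.67 248.25
[[[297.88932873 248.46374418]]]
```

```bash
python3 -c "
from h import *
print(workorder.hand_in());print(manip.get_obs()['clock'])"
```

```text
the job is handed in; nothing more can be done
None
the job is handed in; nothing more can be done
```

The station is set out and handed in at about 36 s on the robot's clock. I placed the things in the order asked: beaker, dropper bottle, vial, timer.

The last checks are from the top camera:

| Thing | Where it ended up | Check |
|---|---|---|
| Beaker | Upright on the stirrer's plate | About 2–4 mm off the middle |
| Dropper bottle | Upright on the mat between the units | About 7 mm off half-way, towards the stirrer |
| Vial | Straight behind the stirrer | About 29 mm of clear bench, sideways error about 1 mm |
| Timer | Flat in front of the controller | About 36 mm from the front face (28 mm from the plug), squared to within a few degrees |

- **Dropper disagreement:** the colour outline and the depth reading both give the 7–8 mm offset, but the trained networks put it within about 1 mm of half-way. I left it rather than move it again out of order.
- **Timer squareness:** I judged this by eye from the last picture, against the mat edge. The automatic outline fits for the timer were spoiled by nearby things, and the controller's own angle is only known to a few degrees.
- **Beaker grasp:** the first one had drifted too high. I opened, went down again and re-gripped before lifting.
- **Tilt:** the tool leaned about 2° while it carried the glassware.
- **Bystanders:** the tape roll, marker and syringe look unmoved in the last picture; I did not measure them again.

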